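# Snap the file back into its sprung bench rack

### The arm

A 6-joint arm with a two-finger parallel gripper is mounted at the origin on the work surface. World frame = base frame: x ahead of the robot, y to its left, z up, the work surface at z = 0. Lengths are in m, angles in degrees, forces in N, time in s.
With the tool pointing down it reaches from about 0.275 to 0.825 m from the base axis. Payload 4.9 kg.
Tool frame: the origin (TCP) lies at the very end of the fingers, on their centre line; the grasp point (between the pads) lies 19 mm behind it (manip.grasp_offset is the distance from the TCP to the grasp point, in m); x points along the fingers, z is the direction in which the jaws open and shut, and the axes are right-handed (so a half turn about x gives the same grasp; the last joint's range is limited). The gripper opens to 85 mm and grips with 20 to 120 N. Pads are 22 mm wide; open, the fingers measure 114 mm over their backs; the gripper's body (76 mm by 85 mm) begins 54 mm behind the grasp point. The pads swing forward as they close: fully open they stand 13 mm farther back than shut.
Start: joints at [-72.777, 18.69, -11.035, 60.275, 0, 82.311], TCP at [0.232, -0.499, 0.231] pointing down, gripper open.
Joint ranges: [-152.03, 152.03], [-55.5, 102.48], [-74.3, 77.21], [-110.64, 120.58], [-84.22, 78.4], [-180, 180]. Speed limits (degrees/s): [147.25, 147.25, 180, 180, 180, 180].

### API

Orientations are given as a 3x3 rotation matrix whose columns are the frame's x, y, z axes.
In Python, from workcell import manip gives the robot as it stands.
- The arm moves only by the tool jog_arm, never from a script. Its argument "plan" is a list of rows, each a list of 7 numbers: the shift along the tool's x, y, z in mm, then the turn, a rotation vector about the tool's x, y, z in rad, then the opening, from -1 (shut) to 1 (fully open). A call has exactly 8 rows; each row is the pose to reach, as a shift and turn from the pose commanded when the call began, along the tool's axes at that moment; what a row does not reach only later rows make up. A row lasts 1/12 s, in which the tool goes at most 41.7 mm and 7.16 degrees, less where a joint would pass 70% of its speed; a pose out of reach is approached as far as the arm can. A call with a gripper value outside its range is refused whole. The fingers move at their own pace and stop on an object; "squeeze" is the grip in N (left out, the last holds). Time passes only in rows, so rows that repeat a pose let the fingers close, or fill a call up. It gives the time, the measured TCP pose, the force and the opening at its end, in the units of the state.
- manip.read_state(): the state, without advancing time (a new reading comes with each control period).
- manip.grab_frame(name): name is "scene" or "top" or "wrist"; returns (picture, depth): 420x560x3 uint8, red, green, blue; 420x560 float32, m along the optical axis (not along the pixel's ray), 0 where there is no reading.
- manip.calibration(name): a dict with "vertical_fov" (degrees; the focal length in pixels is half the picture's height over the tangent of half this angle, whatever the lens; pixels are square), "cx", "cy" (the principal point, pixels), "D" ([k1, k2, p1, p2, k3] as OpenCV has them; the pictures are not rectified), "extrinsics" (4x4, takes a point from camera to world coordinates). Camera axes: x right, y up, looking along -z (the intrinsics and any distortion apply to the point x, -y, -z); pixel columns grow to the right and rows downward; lengths in m; the calibration is good to about 2 mm. A picture is of the moment at which its call begins: read the wrist's pose just before it. calibration takes no time and is no camera call; for the wrist camera it gives the pose at the moment of the call.
- manip.close_job(): hands the job in, once; it reports no verdict.
The state is a dict: "t": time; "joints": joint angles; "joint_vel": joint speeds; "joint_efforts": joint torques, N m; "tcp_pos": TCP position; "orientation": TCP orientation; "wrist_force": force on the tool from outside, world axes, zero at the start; "moment": the same for the moment, N m; "grip_width": finger opening in m.
Only numpy, scipy, OpenCV 4.12 (cv2) and the standard library are available. Lean on these libraries where they do the work, as an engineer would, in place of code of your own. Each camera call takes 0.05 s, during which the arm holds its last target.

### The job

Put the thick-handled file back in the sloping rack: lay its handle across the two spring clips with the blade over the guard channel and push squarely into the slope until both clips have snapped over the handle, then stop pushing and let go. The clips stand on a sprung cradle: never ram it down to its stops, and leave the slim file and the other tools where they are.

Things in the scene. Friction and masses are not known exactly. Their poses are not given: they have to be found in the camera images.
- file: Thick-handled file, 198 mm long, about 0.12 kg, lying on the bench. Origin in the middle of its round wooden handle, on its centre line; y runs along the handle to the blade. Handle 25 mm in diameter, y = -60 to 60 mm, then a six-sided brass collar at each end, 8 mm long, 26 mm across flats: the centre line lies 13 mm above the bench. Blade 18 x 6 mm, y = 74 to 134 mm.
- file_tip (a point): The outer end of the thick-handled file's blade, 134 mm along y from the file's origin.
- slim_file: The other file, left alone: same kind and materials but a thin handle of 15 mm diameter, origin in the middle of the handle, y towards the blade, 192 mm long. The two files may lie in either order.
- rack: The wooden rack, fixed to the bench, 150 x 165 mm on plan; its board slopes up at 35 degrees away from the robot. Origin on the bench under the seat; x points to the rack's high side, z up.
- seat (a point): Where the middle of the snapped-in handle lies, midway between the clips; moves with the cradle; 150 mm above the bench when the cradle is up. z: outward normal of the slope, leaning 35 degrees from vertical towards the robot (push along -z); y: along the seated handle to the guard channel; x: up the slope. Between the clips 76 mm are free for fingers, down to the cradle plate at z = -42 mm.
- clip_a (a point): Middle of the handle's seat in the clip away from the guard, 45 mm from seat; axes as seat. A clip is 14 mm wide along y: two sprung steel jaws, their round lips (radius 4 mm) centred at x = +-13, z = 10 mm, ears above reaching x = +-23, z = 20 mm. The handle meets the lips 20 mm above the seat; past the widest point, 10 mm above, they pull it down on the bed (z = -12.5 mm).
- clip_b (a point): The same for the clip next to the guard. Forcing all the jaws apart takes a push of roughly 9 to 17 N in all, more with more friction, which is hidden and varies; then the push needed drops sharply. The two clips may snap one after the other.
- guard (a point): Middle of the blade guard, a fixed aluminium trough under the blade, 60 mm long and 44 mm wide inside, axes as seat; this point lies on the seated file's centre line (cradle up), 112 mm from seat; the trough's walls end 15 mm below it and its floor is 58 mm below.
- cradle (a joint): How far the sprung cradle with both clips has sunk along the seat's -z, in m: 0 up, stop at 0.032. It starts to sink at about 2.5 N and gives 1 mm per further 0.6 N, so it retreats some 12 to 24 mm before the clips yield, then springs up round the handle. Beyond 0.029 it counts as rammed to its stops.
- mallet: Hammer with a handle, lying on the bench along its x, left alone.
- bowl: White bowl, 104 mm across and 55 mm high, origin under its middle, left alone.
- mandrel_stand: Upright tapered steel mandrel on a round foot 76 mm across, 136 mm high, origin under its middle, left alone.
- flux_jar: Clear jar 52 mm across and 60 mm high, origin under its middle, left alone.
- steel_block: Round dark steel bench block, 64 mm across and 22 mm high, origin under its middle, left alone.
Mind the look-alikes: they are no part of the job. Leave any purple look-alike of the file alone.

How it is judged (in metres and radians):
On the way, in this order (a step that is already met when the one before it is completed fails the run):
1. the file is lifted clear of the bench (height (world z) of file above 0.06 m), for 0.1 s.
2. both clips have snapped over the handle, blade on the guard's side (z of file in the frame of seat between -0.004 and 0.004 m and x of file in the frame of seat between -0.005 and 0.005 m and angle between the y axis of file and the y axis of seat, either way round below 0.08 rad and y of file_tip in the frame of seat above 0.1 m), for 0.1 s.
At the end, for the whole second after the job is handed in: The thick file is snapped in both clips: handle centre within 3 mm (along the slope's normal), 4 mm (up the slope), 14 mm (along the handle) of the seat, parallel within 0.06 rad, blade over the guard channel, released, at rest; cradle sunk under 5 mm (z of file in the frame of seat between -0.003 and 0.003 m and x of file in the frame of seat between -0.004 and 0.004 m and y of file in the frame of seat between -0.014 and 0.014 m and angle between the y axis of file and the y axis of seat, either way round below 0.06 rad and y of file_tip in the frame of seat above 0.1 m and value of joint cradle below 0.005 m and linear speed of file below 0.02 m/s); the robot touches nothing.
It fails at once if the sprung cradle is rammed down to its stops (sunk more than 29 mm) (value of joint cradle above 0.029 m).
It fails at once if the slim file is moved more than 30 mm (distance of slim_file from where it was at the start of the episode above 0.03 m).
It fails at once if another tool is moved more than 30 mm (distance of any of mandrel_stand, flux_jar, steel_block, mallet, bowl from where it was at the start of the episode above 0.03 m).
It also fails if it takes over 61 s, if anything falls off the work surface, if the arm or the gripper's body presses on something with over 40 N, if the wrist force passes 120 N, or if a joint passes its speed limit or range.

## Working session

There is one attempt and no reset: what is moved stays moved. The work goes in short steps, Python scripts to look and compute and a tool call to move; the robot and the scene stay as the last step left them, time stands still between calls to the robot, and variables do not carry over. Pictures are saved under pics/ and viewed, and the job is handed in when it is done.

Besides the shell and the picture viewer there is one more tool, called by a JSON object that holds its "api" and its "payload", one argument or row to a line. jog_arm: Moves the arm, as the interface text tells. Its arguments: {"type":"object","properties":{"plan":{"type":"array","items":{"type":"array","items":{"type":"number"}}},"squeeze":{"type":"number"}},"required":["plan"]}

```bash
ls; mkdir -p pics
cat > h.py <<'E'
import numpy as np, cv2
from workcell import manip
def save(n,im): cv2.imwrite('pics/'+n,cv2.cvtColor(im,cv2.COLOR_RGB2BGR))
E
python3 - <<'E'
from h import *
for n in ['scene','top']:
    im,d=manip.grab_frame(n); save(n+'0.png',im); np.savez('pics/'+n+'0.npz',im=im,d=d)
    c=manip.calibration(n); print(n,c)
print(manip.read_state())
E
```

```text
pics
scene {'vertical_fov': 48.18553684283328, 'cx': 282.65440956549065, 'cy': 211.59176005701946, 'D': array([-0.11427273,  0.        ,  0.        ,  0.        ,  0.        ]), 'extrinsics': array([[-0.72695134, -0.47992002,  0.49114002,  1.10580238],
       [ 0.6864517 , -0.52668385,  0.50138626,  0.5629986 ],
       [ 0.01805021,  0.70162732,  0.71231545,  0.98168864],
       [ 0.        ,  0.        ,  0.        ,  1.        ]])}
top {'vertical_fov': 42.954418310821644, 'cx': 281.1062234258097, 'cy': 209.32814864261564, 'D': array([-0.00615956,  0.        ,  0.        ,  0.        ,  0.        ]), 'extrinsics': array([[ 0.01016663,  0.98782185, -0.15525668,  0.28939341],
       [-0.99987042,  0.0081046 , -0.01390864, -0.0657596 ],
       [-0.01248096,  0.15537797,  0.98777625,  1.48783841],
       [ 0.        ,  0.        ,  0.        ,  1.        ]])}
{'t': 0.1, 'joints': array([-7.27763825e+01,  1.87286459e+01, -1.10870619e+01,  6.02753877e+01,
        2.19567816e-03,  8.23116335e+01]), 'joint_vel': array([ 0.01615375, -0.05734233,  0.11605722, -0.00876654,  0.0847615 ,
        0.00226456]), 'joint_efforts': array([ 1.58726583e-03, -4.44238722e+01,  2.63038856e+01,  7.86749617e-03,
        1.00707248e-05,  3.46590809e-06]), 'tcp_pos': array([ 0.23154198, -0.49829881,  0.23056816]), 'orientation': array([[-4.34173750e-04,  9.06955998e-01,  4.21225153e-01],
       [ 1.52996589e-03,  4.21225302e-01, -9.06954742e-01],
       [-9.99998735e-01,  2.50684177e-04, -1.57049671e-03]]), 'wrist_force': array([-0.13422562, -0.81476136, -0.06126788]), 'moment': array([0.05714125, 0.00041004, 0.03811373]), 'grip_width': 0.08562047170377736}
```

View pics/scene0.png

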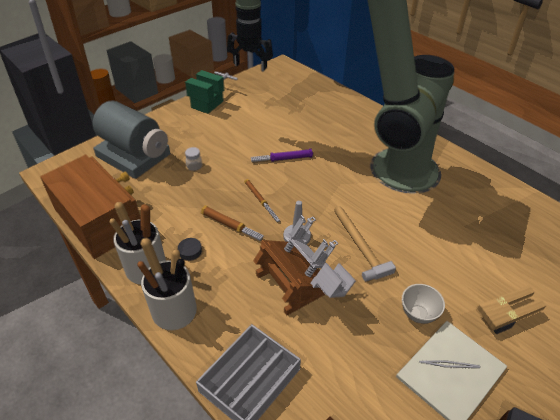

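View pics/top0.png

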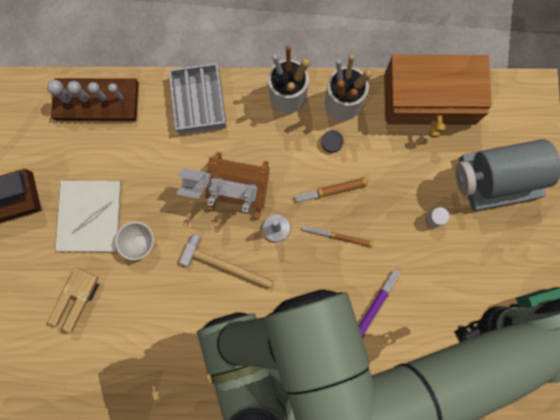

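Top view: three files. The brown one at (333,189) has the thicker handle, the brown one at (338,236) is thinner, and the purple look-alike is at (378,305). The rack is at (235,187) with the guard to its left at (193,183). The mandrel is at (276,228), close to the rack. I'll enlarge this area to confirm, then measure.

```bash
cat >> h.py <<'E'
def K(c):
    f=210/np.tan(np.radians(c['vertical_fov']/2)); return np.array([[f,0,c['cx']],[0,f,c['cy']],[0,0,1]])
def rays(c,uv):
    p=cv2.undistortPoints(np.asarray(uv,float).reshape(-1,1,2),K(c),c['D']).reshape(-1,2)
    r=np.c_[p[:,0],-p[:,1],-np.ones(len(p))]
    return c['extrinsics'][:3,3], r@c['extrinsics'][:3,:3].T
def onz(c,uv,z):
    o,r=rays(c,uv); return o+r*((z-o[2])/r[:,2])[:,None]
def dep(c,uv,d):
    uv=np.asarray(uv); o,r=rays(c,uv); dd=d[uv[:,1].astype(int),uv[:,0].astype(int)]
    return o+r*dd[:,None]
def proj(c,P):
    E=np.linalg.inv(c['extrinsics']); q=np.asarray(P,float).reshape(-1,3)@E[:3,:3].T+E[:3,3]
    q=q*[1,-1,-1]; return cv2.projectPoints(q,np.zeros(3),np.zeros(3),K(c),c['D'])[0].reshape(-1,2)
E
python3 - <<'E'
from h import *
z=np.load('pics/top0.npz'); im,d=z['im'],z['d']; c=manip.calibration('top')
cr=im[140:265,165:390]; save('crop.png',cv2.resize(cr,None,fx=3.5,fy=3.5,interpolation=cv2.INTER_CUBIC))
hsv=cv2.cvtColor(im,cv2.COLOR_RGB2HSV)
for p in [(333,189),(345,188),(338,236),(350,238),(300,197),(235,187),(193,183),(235,190)]:
    print(p,hsv[p[1],p[0]],dep(c,[p],d).round(4))
s=np.load('pics/scene0.npz'); save('crops.png',cv2.resize(s['im'][180:310,190:370],None,fx=4,fy=4,interpolation=cv2.INTER_CUBIC))
E
```

```text
(333, 189) [ 14 161 158] [[ 0.5791 -0.1898  0.0189]]
(345, 188) [ 13 165 141] [[ 0.5825 -0.2235  0.0174]]
(338, 236) [ 14 169 140] [[ 0.4475 -0.2033  0.0146]]
(350, 238) [ 13 162 148] [[ 0.4424 -0.2366  0.0131]]
(300, 197) [165   7 148] [[ 0.5562 -0.0976  0.0158]]
(235, 187) [175  10 150] [[0.5618 0.0743 0.1236]]
(193, 183) [175  15 105] [[0.576  0.1884 0.1021]]
(235, 190) [174   9 149] [[0.5555 0.075  0.115 ]]
```

View pics/crop.png

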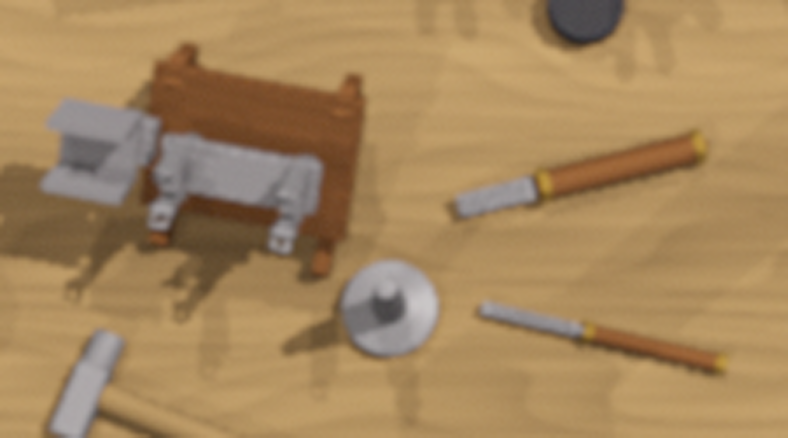

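View pics/crops.png

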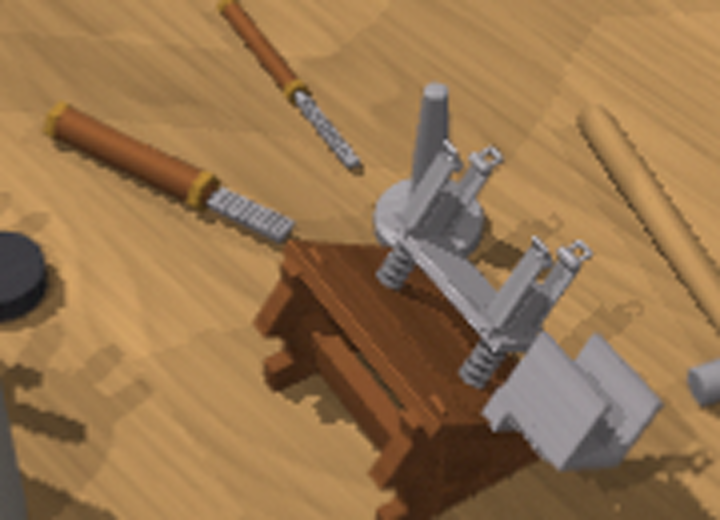

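Confirmed: the thick brown-handled file is at top pixel (333,189), with its blade towards the left (rack and guard side). The slim file is at (338,236). Next I measure the file, then the rack normal, yaw and clips.

```bash
cat > m1.py <<'E'
from h import *
z=np.load('pics/top0.npz'); im,d=z['im'],z['d']; c=manip.calibration('top')
hsv=cv2.cvtColor(im,cv2.COLOR_RGB2HSV)
vv,uu=np.mgrid[0:420,0:560]; uv=np.c_[uu.ravel(),vv.ravel()]
P=dep(c,uv,d).reshape(420,560,3)
box=np.zeros((420,560),bool); box[170:210,285:378]=1
m=box&(P[...,2]>0.008)
# colors
brass=(hsv[...,0]>18)&(hsv[...,0]<30)&(hsv[...,1]>150)
print('bench z',np.median(P[150:170,320:360,2]))
q=uv.reshape(420,560,2)[m].astype(np.float32)
vx,vy,x0,y0=cv2.fitLine(q,cv2.DIST_L2,0,.01,.01).ravel(); print('px axis',vx,vy,x0,y0,len(q))
t=(q-[x0,y0])@[vx,vy]; print('extent',t.min(),t.max())
e=[np.array([x0,y0])+np.array([vx,vy])*s for s in (t.min(),t.max())]
A=onz(c,e,0.013); print(A, np.linalg.norm(A[0]-A[1]))
br=m&(hsv[...,1]>110); 
q=uv.reshape(420,560,2)[br].astype(np.float32)
W=onz(c,q,0.02); mu=W[:,:2].mean(0); u,s,vt=np.linalg.svd(W[:,:2]-mu); ax=vt[0]
if ax[1]<0: ax=-ax
t=(W[:,:2]-mu)@ax; w=(W[:,:2]-mu)@[-ax[1],ax[0]]
print('handle',mu,ax,np.degrees(np.arctan2(ax[1],ax[0])),t.min(),t.max(),w.min(),w.max())
mid=mu+ax*(t.min()+t.max())/2; print('mid',mid)
# blade grey
bl=box&(P[...,2]>0.008)&(hsv[...,1]<60)
W=onz(c,uv.reshape(420,560,2)[bl],0.016); t=(W[:,:2]-mid)@ax; print('blade t',t.min(),t.max(), ((W[:,:2]-mid)@[-ax[1],ax[0]]).mean())
# slim file
E
python3 m1.py
```

```text
bench z -0.0010933279141424057
px axis 0.9727165 -0.231997 334.11365 189.00162 616
extent -39.71482 35.050163
[[ 0.55309714 -0.08500852  0.013     ]
 [ 0.60432939 -0.28943381  0.013     ]] 0.21074734595096453
handle [ 0.58501368 -0.21565351] [-0.22168768  0.97511772] 102.80817817181477 -0.07488179889829256 0.13507440314660218 -0.07170006118651001 0.06975496233571128
mid [ 0.57834171 -0.18630607]
blade t 0.04179110055184494 0.10298290662277483 0.0030159307881176683
```

Run:
```python
from h import *
z=np.load('pics/top0.npz'); im,d=z['im'],z['d']; c=manip.calibration('top')
hsv=cv2.cvtColor(im,cv2.COLOR_RGB2HSV)
vv,uu=np.mgrid[0:420,0:560]; uv=np.c_[uu.ravel(),vv.ravel()]
P=dep(c,uv,d).reshape(420,560,3)
# file: per-column height ridge
m=np.zeros((420,560),bool); m[170:210,285:378]=1; m&=P[...,2]>0.010
n,l,st,ce=cv2.connectedComponentsWithStats(m.astype(np.uint8)); k=1+np.argmax(st[1:,4]); m=l==k
W=P[m]; mu=np.median(W[:,:2],0); ax=np.array([-.24,.97])
for i in range(3):
    ax/=np.linalg.norm(ax); nn=np.array([-ax[1],ax[0]])
    t=(W[:,:2]-mu)@ax; w=(W[:,:2]-mu)@nn
    b=np.arange(t.min()+.006,t.max()-.006,.01); bt=[];bw=[]
    for a in b:
        s=(t>=a)&(t<a+.01)
        if s.sum()>4: bt.append(a+.005); bw.append((w[s].max()+w[s].min())/2)
    k,o=np.polyfit(bt,bw,1); mu=mu+o*nn; ax=ax+k*nn
print('axis',ax,'yaw',np.degrees(np.arctan2(-ax[0],ax[1])),'extent',t.min(),t.max(),'tip',mu+ax*t.max(),'butt',mu+ax*t.min())
for a in np.arange(t.min(),t.max(),.012):
    s=(t>=a)&(t<a+.012); print(round(a,3), 'S',np.median(hsv[m][s][:,1]),'H',np.median(hsv[m][s][:,0]),'zmax',W[s][:,2].max().round(4),'w',np.ptp(w[s]).round(4))
# rack: top camera brown area plane fit
g=(P[...,2]>0.03); g[:140]=0; g[230:]=0; g[:,:170]=0; g[:,275:]=0
br=g&(hsv[...,1]>110); gr=g&(hsv[...,1]<60)
Q=P[br]; best=None
rng=np.random.default_rng(0)
for i in range(500):
    a=Q[rng.choice(len(Q),3,False)]; nv=np.cross(a[1]-a[0],a[2]-a[0]); nv/=np.linalg.norm(nv)+1e-12
    cnt=(abs((Q-a[0])@nv)<.003).sum()
    if best is None or cnt>best[0]: best=(cnt,nv,a[0])
inl=abs((Q-best[2])@best[1])<.003; R=Q[inl]; mu=R.mean(0); nv=np.linalg.svd(R-mu)[2][2]; nv*=np.sign(nv[2])
print('board',len(Q),inl.sum(),nv,np.degrees(np.arccos(nv[2])),'yaw of -n',np.degrees(np.arctan2(-nv[1],-nv[0])),mu)
s=np.load('pics/scene0.npz');
```

```text
axis [-0.25430877  0.96712308] yaw 14.732630303125825 extent -0.09409528107980973 0.198784407808618 tip [ 0.5294398 -0.0026388] butt [ 0.60392167 -0.28588951]
-0.094 S 155.0 H 19.0 zmax 0.0323 w 0.0287
-0.082 S 161.5 H 14.0 zmax 0.0313 w 0.0232
-0.07 S 161.0 H 13.0 zmax 0.0311 w 0.0234
-0.058 S 161.0 H 13.0 zmax 0.0284 w 0.0254
-0.046 S 161.0 H 13.0 zmax 0.0284 w 0.0252
-0.034 S 162.0 H 13.0 zmax 0.0294 w 0.0241
-0.022 S 161.5 H 14.0 zmax 0.0303 w 0.0248
-0.01 S 162.0 H 13.0 zmax 0.0301 w 0.0244
0.002 S 161.0 H 13.0 zmax 0.0283 w 0.0227
0.014 S 161.5 H 13.0 zmax 0.0283 w 0.0239
0.026 S 162.0 H 14.0 zmax 0.0291 w 0.0229
0.038 S 166.0 H 19.0 zmax 0.0338 w 0.0288
0.05 S 9.0 H 170.0 zmax 0.0191 w 0.0163
0.062 S 8.0 H 165.0 zmax 0.0219 w 0.0176
0.074 S 8.0 H 165.0 zmax 0.0212 w 0.0183
0.086 S 8.0 H 165.0 zmax 0.0217 w 0.0184
0.098 S 8.0 H 168.0 zmax 0.022 w 0.0171
0.11 S 16.0 H 5.0 zmax 0.0208 w 0.0115
  return _methods._mean(a, axis=axis, dtype=dtype,
  ret = ret.dtype.type(ret / rcount)
Traceback (most recent call last):
ValueError: zero-size array to reduction operation maximum which has no identity
```

Run:
```python
from h import *
for nm,bx in [('top',(140,230,170,275)),('scene',(185,310,245,365))]:
    z=np.load(f'pics/{nm}0.npz'); im,d=z['im'],z['d']; c=manip.calibration(nm)
    hsv=cv2.cvtColor(im,cv2.COLOR_RGB2HSV)
    vv,uu=np.mgrid[0:420,0:560]; uv=np.c_[uu.ravel(),vv.ravel()]
    P=dep(c,uv,d).reshape(420,560,3)
    g=(P[...,2]>0.03); b=np.zeros_like(g); b[bx[0]:bx[1],bx[2]:bx[3]]=1; g&=b
    br=g&(hsv[...,1]>110); gr=g&(hsv[...,1]<60)
    for nme,mk in (('brown',br),('grey',gr)):
        Q=P[mk]; best=None
        rng=np.random.default_rng(0)
        for i in range(800):
            a=Q[rng.choice(len(Q),3,False)]; nv=np.cross(a[1]-a[0],a[2]-a[0]); nv/=np.linalg.norm(nv)+1e-12
            cnt=(abs((Q-a[0])@nv)<.003).sum()
            if best is None or cnt>best[0]: best=(cnt,nv,a[0])
        inl=abs((Q-best[2])@best[1])<.004; R=Q[inl]; mu=R.mean(0); nv=np.linalg.svd(R-mu)[2][2]; nv*=np.sign(nv[2])
        print(nm,nme,len(Q),inl.sum(),nv.round(3),'tilt',np.degrees(np.arccos(nv[2])).round(2),'yaw of -n',np.degrees(np.arctan2(-nv[1],-nv[0])).round(2),mu.round(4))
print(manip.grasp_offset)
im,d=manip.grab_frame('wrist'); save('w0.png',im); print(manip.calibration('wrist'))
```

```text
top brown 1692 1692 [ 0.914 -0.377  0.151] tilt 81.33 yaw of -n 157.57 [0.5901 0.0626 0.1103]
top grey 1619 483 [-0.579  0.086  0.811] tilt 35.8 yaw of -n -8.4 [0.5594 0.0918 0.1167]
scene brown 2345 2345 [-0.895  0.142  0.422] tilt 65.01 yaw of -n -9.04 [0.6266 0.0926 0.1066]
scene grey 2237 746 [ 0.786 -0.199  0.585] tilt 54.19 yaw of -n 165.78 [0.5822 0.1476 0.1373]
0.0187
{'vertical_fov': 62.3401429113304, 'cx': 273.85540862971254, 'cy': 206.41449451500378, 'D': array([-0.06211274,  0.        ,  0.        ,  0.        ,  0.        ]), 'extrinsics': array([[ 4.22417787e-01,  8.72826696e-01,  2.44411072e-01,
         2.92551292e-01],
       [-9.06400736e-01,  4.07055839e-01,  1.12886007e-01,
        -4.70065742e-01],
       [-9.59033679e-04, -2.69219433e-01,  9.63078386e-01,
         3.72568182e-01],
       [ 0.00000000e+00,  0.00000000e+00,  0.00000000e+00,
         1.00000000e+00]])}
```

View pics/w0.png

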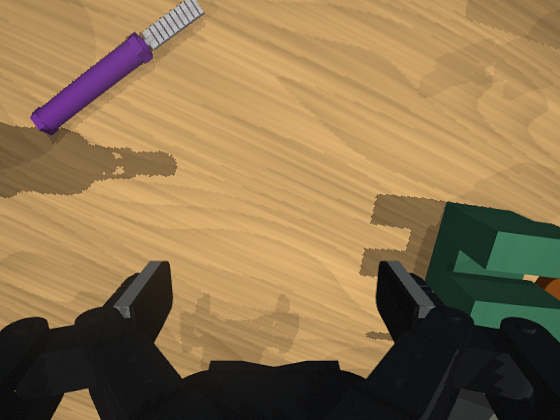

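The wrist view shows the purple look-alike at (95,80), the fingers at the bottom and a green vise at the right. The plane fit picked degenerate samples, so I'll fix that.

Run:
```python
from h import *
for nm,bx in [('top',(140,230,170,275)),('scene',(185,310,245,365))]:
    z=np.load(f'pics/{nm}0.npz'); im,d=z['im'],z['d']; c=manip.calibration(nm)
    hsv=cv2.cvtColor(im,cv2.COLOR_RGB2HSV)
    vv,uu=np.mgrid[0:420,0:560]; uv=np.c_[uu.ravel(),vv.ravel()]
    P=dep(c,uv,d).reshape(420,560,3)
    g=(P[...,2]>0.03); b=np.zeros_like(g); b[bx[0]:bx[1],bx[2]:bx[3]]=1; g&=b
    br=g&(hsv[...,1]>110); gr=g&(hsv[...,1]<60)
    for nme,mk in (('brown',br),('grey',gr)):
        Q=P[mk]
        rng=np.random.default_rng(0)
        for rep in range(2):
            best=None
            for i in range(1500):
                a=Q[rng.choice(len(Q),3,False)]; nv=np.cross(a[1]-a[0],a[2]-a[0])
                if np.linalg.norm(nv)<1e-4: continue
                nv/=np.linalg.norm(nv)
                cnt=(abs((Q-a[0])@nv)<.003).sum()
                if best is None or cnt>best[0]: best=(cnt,nv,a[0])
            inl=abs((Q-best[2])@best[1])<.004; R=Q[inl]; mu=R.mean(0); nv=np.linalg.svd(R-mu)[2][2]; nv*=np.sign(nv[2])
            print(nm,nme,len(Q),inl.sum(),nv.round(3),'tilt',np.degrees(np.arccos(nv[2])).round(2),'yaw of -n',np.degrees(np.arctan2(-nv[1],-nv[0])).round(2),mu.round(4))
            Q=Q[~inl]
```

```text
top brown 1692 1297 [-0.568  0.112  0.816] tilt 35.36 yaw of -n -11.15 [0.5907 0.0642 0.0884]
top brown 395 187 [-0.558  0.114  0.822] tilt 34.74 yaw of -n -11.56 [0.6073 0.0632 0.0933]
top grey 1619 483 [-0.579  0.086  0.811] tilt 35.8 yaw of -n -8.4 [0.5594 0.0918 0.1167]
top grey 1136 278 [ 0.819 -0.11   0.564] tilt 55.69 yaw of -n 172.36 [0.5445 0.1609 0.1143]
scene brown 2345 1109 [-0.556  0.104  0.825] tilt 34.45 yaw of -n -10.58 [0.5958 0.074  0.0933]
scene brown 1236 465 [ 0.983 -0.183  0.035] tilt 87.97 yaw of -n 169.47 [0.6323 0.0686 0.0742]
scene grey 2237 746 [ 0.786 -0.199  0.585] tilt 54.19 yaw of -n 165.78 [0.5822 0.1476 0.1373]
scene grey 1491 476 [ 0.816 -0.104  0.569] tilt 55.34 yaw of -n 172.72 [0.5422 0.1616 0.1181]
```

```bash
cat >> h.py <<'E'
from scipy.spatial.transform import Rotation as Ro
def Rdown(yaw):  # tool x down, tool y at yaw (deg) in world
    a=np.radians(yaw); x=np.array([0,0,-1.]); y=np.array([np.cos(a),np.sin(a),0]); return np.c_[x,y,np.cross(x,y)]
def rel(p,R,p0=None,R0=None):
    s=manip.read_state()
    p0=s['tcp_pos'] if p0 is None else p0; R0=s['orientation'] if R0 is None else R0
    sh=R0.T@(np.asarray(p)-p0)*1000; rv=Ro.from_matrix(R0.T@R).as_rotvec()
    print('shift mm',sh.round(1),'turn',rv.round(4)); return sh,rv
E
python3 -c "
from h import *
rel([.52,.0,.27],Rdown(79))
rel([.40,-.21,.26],Rdown(79))"
```

```text
shift mm [ -38.8  471.5 -330.6] turn [-9.44e-01 -1.20e-03 -8.00e-04]
shift mm [ -29.   274.3 -190.6] turn [-9.44e-01 -1.20e-03 -8.00e-04]
```

{"api": "jog_arm", "payload": {
  "plan": [
    [-4,34,-24,-0.12,0,0,1],
    [-8,68,-48,-0.24,0,0,1],
    [-12,102,-72,-0.36,0,0,1],
    [-16,136,-96,-0.48,0,0,1],
    [-20,170,-120,-0.6,0,0,1],
    [-24,204,-144,-0.72,0,0,1],
    [-27,238,-168,-0.84,0,0,1],
    [-29,272,-191,-0.944,0,0,1]
  ]
}}

```text
t: 0.82
tcp_pos: [0.3982, -0.2094, 0.2606]
orientation: [[0.0, 0.186, 0.983], [-0.0, 0.983, -0.186], [-1.0, -0.0, 0.0]]
wrist_force: [1.0, -0.0, 0.1]
grip_width: 0.0851
```

```bash
python3 -c "
from h import *
print(manip.read_state()['tcp_pos'])
rel([.52,.0,.27],Rdown(79))"
```

```text
[ 0.3981932  -0.20941099  0.26059085]
shift mm [ -9.4 228.4  80.8] turn [0.0052 0.0004 0.0002]
```

{"api": "jog_arm", "payload": {
  "plan": [
    [-2,35,12,0,0,0,1],
    [-4,70,25,0,0,0,1],
    [-6,105,37,0,0,0,1],
    [-8,140,50,0,0,0,1],
    [-9,175,62,0,0,0,1],
    [-9,210,74,0,0,0,1],
    [-9,228,81,0,0,0,1],
    [-9,228,81,0,0,0,1]
  ]
}}

```text
t: 1.48
tcp_pos: [0.5222, 0.0003, 0.2688]
orientation: [[0.0, 0.186, 0.983], [0.001, 0.983, -0.186], [-1.0, 0.001, 0.0]]
wrist_force: [-0.6, 0.1, -0.0]
grip_width: 0.0852
```

Run:
```python
from h import *
c=manip.calibration('wrist'); im,d=manip.grab_frame('wrist'); save('w1.png',im); np.savez('pics/w1.npz',im=im,d=d,E=c['extrinsics'])
print(manip.read_state()['tcp_pos'],manip.read_state()['joints'])
```

```text
[ 0.52112485 -0.00134379  0.26872274] [-8.26294563e+00  1.43517812e+01 -1.14452337e+01  6.42502082e+01
 -6.74602660e-03  9.25304143e+01]
```

View pics/w1.png

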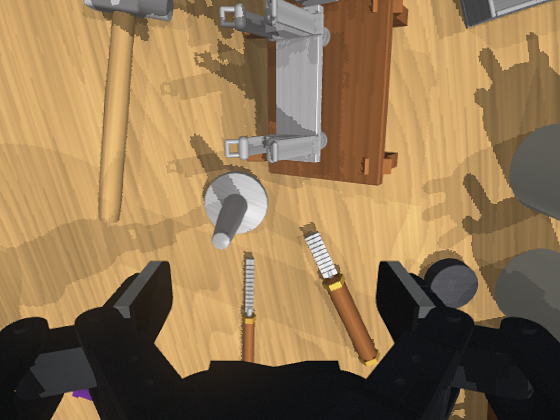

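The wrist view shows the thick file at (340,290), the slim file at (249,300) and the mandrel at (235,205). The rack is cut off at the top (plate 275–325 × 40–150, clip_a at (270,150)). I'll move about 110 mm further along +y.

{"api": "jog_arm", "payload": {
  "plan": [
    [0,35,0,0,0,0,1],
    [0,70,0,0,0,0,1],
    [0,105,0,0,0,0,1],
    [0,115,0,0,0,0,1],
    [0,115,0,0,0,0,1],
    [0,115,0,0,0,0,1],
    [0,115,0,0,0,0,1],
    [0,115,0,0,0,0,1]
  ]
}}

```text
t: 2.2
tcp_pos: [0.5425, 0.1082, 0.2693]
orientation: [[-0.0, 0.193, 0.981], [-0.001, 0.981, -0.193], [-1.0, -0.001, -0.0]]
wrist_force: [-0.4, -0.2, 0.3]
grip_width: 0.0854
```

Run:
```python
from h import *
c=manip.calibration('wrist'); im,d=manip.grab_frame('wrist'); save('w2.png',im); np.savez('pics/w2.npz',im=im,d=d,E=c['extrinsics'])
```

```text
(no output)
```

View pics/w2.png

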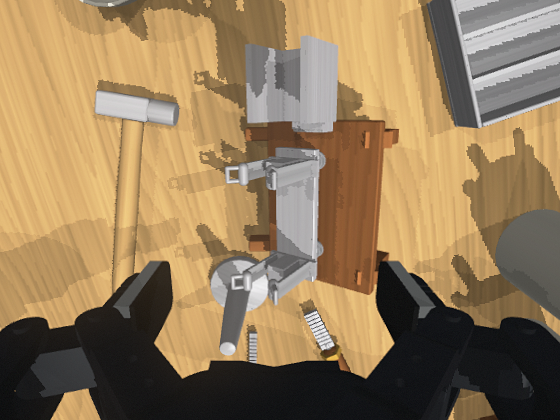

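The whole rack is now visible: plate at (297,215), clip_b at (270,170), clip_a at (275,268), guard at (292,80). I'll work on the point cloud in slope-aligned axes.

```bash
cat > m2.py <<'E'
from h import *
z=np.load('pics/w2.npz'); im,d=z['im'],z['d']; c=manip.calibration('wrist'); c['extrinsics']=z['E']
hsv=cv2.cvtColor(im,cv2.COLOR_RGB2HSV)
vv,uu=np.mgrid[0:420,0:560]; uv=np.c_[uu.ravel(),vv.ravel()]
P=dep(c,uv,d).reshape(420,560,3)
def plane(Q,thr=.0015,N=1500):
    rng=np.random.default_rng(0);best=None
    for i in range(N):
        a=Q[rng.choice(len(Q),3,False)]; nv=np.cross(a[1]-a[0],a[2]-a[0])
        if np.linalg.norm(nv)<2e-4: continue
        nv/=np.linalg.norm(nv); cnt=(abs((Q-a[0])@nv)<thr).sum()
        if best is None or cnt>best[0]: best=(cnt,nv,a[0])
    i=abs((Q-best[2])@best[1])<thr*1.5; R=Q[i]; mu=R.mean(0); nv=np.linalg.svd(R-mu,full_matrices=False)[2][2]; nv*=np.sign(nv[2]); return nv,mu,i
def show(t,nv,mu,i): print(t,i.sum(),len(i),nv.round(4),'tilt',np.degrees(np.arccos(nv[2])).round(2),'yaw',np.degrees(np.arctan2(-nv[1],-nv[0])).round(2),mu.round(4))
def sub(r0,r1,c0,c1): 
    b=np.zeros((420,560),bool); b[r0:r1,c0:c1]=1; return b
valid=(d>0)
mb=sub(150,280,322,360)&valid; r=plane(P[mb]); show('board',*r)
mp=sub(195,240,283,314)&valid; rp=plane(P[mp]); show('plate',*rp)
print('bench',np.median(P[150:180,420:460,2]))
E
python3 m2.py
python3 - <<'E'
import cv2; im=cv2.imread('pics/w2.png'); cv2.imwrite('pics/w2c.png',cv2.resize(im[115:310,200:400],None,fx=3.8,fy=3,interpolation=cv2.INTER_CUBIC)[:600])
E
```

```text
board 4887 4924 [-0.5631  0.1035  0.8199] tilt 34.93 yaw -10.41 [0.5984 0.0665 0.0948]
plate 1387 1388 [-0.5634  0.1019  0.8199] tilt 34.93 yaw -10.25 [0.5579 0.0803 0.1171]
bench -0.0005333445014748806
```

View pics/w2c.png

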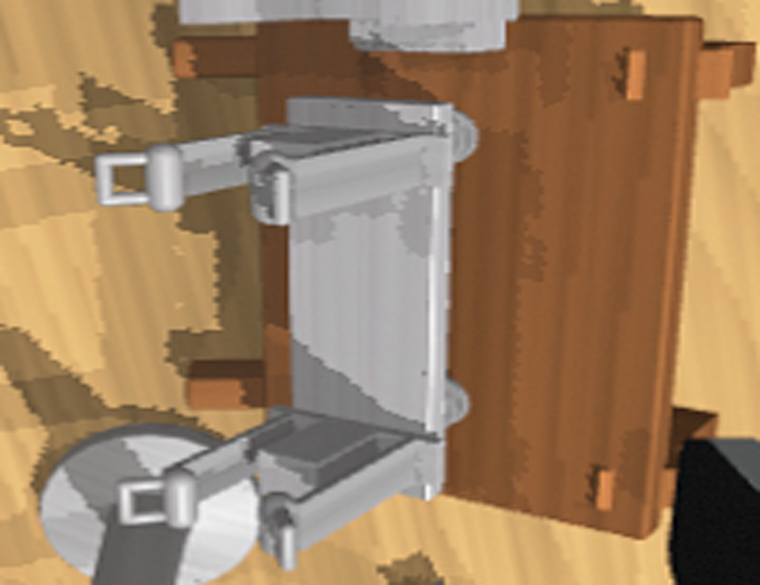

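```bash
cat >> h.py <<'E'
def Rseat(yaw=-10.4,tilt=35.):
    return Ro.from_euler('ZY',[yaw,-tilt],degrees=True).as_matrix()
E
cat >> m2.py <<'E'
R=Rseat(); print(R[:,2])
S=(P@R); pz=np.median(S[mp][:,2]); print('plate z in S',pz, 'seat z S',pz+.042)
S[...,2]-=pz+.042
g=sub(30,310,215,345)&valid&(S[...,2]>-.05)&(hsv[...,1]<70)
Q=S[g]
pl=Q[(abs(Q[:,2]+.042)<.002)]
print('plate y range',np.percentile(pl[:,1],[0,.5,99.5,100]),'x',np.percentile(pl[:,0],[0,.5,50,99.5,100]))
cy=None
hi=Q[(Q[:,2]>-.030)&(Q[:,2]<.03)]
h,e=np.histogram(hi[:,1],bins=np.arange(hi[:,1].min(),hi[:,1].max(),.002))
for a,b in zip(e,h): print(round(a*1000),b,end='; ')
np.save('pics/Q.npy',Q)
E
python3 m2.py
```

```text
board 4887 4924 [-0.5631  0.1035  0.8199] tilt 34.93 yaw -10.41 [0.5984 0.0665 0.0948]
plate 1387 1388 [-0.5634  0.1019  0.8199] tilt 34.93 yaw -10.25 [0.5579 0.0803 0.1171]
bench -0.0005333445014748806
[-0.56415342  0.10354153  0.81915204]
plate z in S -0.2105159095910589 seat z S -0.1685159095910589
plate y range [0.05917769 0.06545394 0.31900671 0.32234615] x [0.40745339 0.4216236  0.50340953 0.52884911 0.52972235]
65 5; 67 1; 69 0; 71 0; 73 0; 75 0; 77 0; 79 0; 81 0; 83 0; 85 0; 87 0; 89 0; 91 0; 93 0; 95 0; 97 0; 99 0; 101 0; 103 0; 105 0; 107 0; 109 0; 111 0; 113 0; 115 0; 117 0; 119 0; 121 0; 123 0; 125 1; 127 33; 129 158; 131 182; 133 184; 135 206; 137 203; 139 247; 141 483; 143 50; 145 0; 147 0; 149 0; 151 0; 153 0; 155 0; 157 0; 159 0; 161 0; 163 0; 165 0; 167 0; 169 0; 171 0; 173 0; 175 0; 177 0; 179 0; 181 0; 183 0; 185 0; 187 0; 189 0; 191 0; 193 0; 195 0; 197 0; 199 0; 201 0; 203 0; 205 0; 207 0; 209 0; 211 0; 213 0; 215 0; 217 56; 219 192; 221 203; 223 181; 225 192; 227 194; 229 253; 231 365; 233 33; 235 0; 237 0; 239 0; 241 0; 243 0; 245 0; 247 0; 249 0; 251 0; 253 0; 255 0; 257 0; 259 0; 261 14; 263 90; 265 91; 267 77; 269 104; 271 86; 273 104; 275 85; 277 91; 279 90; 281 99; 283 100; 285 87; 287 100; 289 95; 291 96; 293 96; 295 94; 297 99; 299 98; 301 98; 303 100; 305 103; 307 102; 309 103; 311 100; 313 103; 315 103; 317 104; 319 109;
```

Run:
```python
import numpy as np
Q=np.load('pics/Q.npy')
for nm,lo,hi in (('a',.127,.145),('b',.216,.235),('guard',.262,.322),('plate',.15,.21)):
    q=Q[(Q[:,1]>lo)&(Q[:,1]<hi)]
    print(nm)
    for z0 in np.arange(-.06,.03,.004):
        s=q[(q[:,2]>z0)&(q[:,2]<z0+.004)]
        if len(s)<8: continue
        x=np.sort(s[:,0]*1000); gaps=np.where(np.diff(x)>4)[0]
        seg=np.split(x,gaps+1); print(round(z0*1000),[(round(a[0],1),round(a[-1],1),len(a)) for a in seg if len(a)>2])
```

```text
a
-48 [(np.float64(520.1), np.float64(521.0), 12)]
-44 [(np.float64(476.9), np.float64(525.1), 169)]
-40 [(np.float64(477.4), np.float64(525.1), 250)]
-36 [(np.float64(481.8), np.float64(484.9), 21), (np.float64(492.8), np.float64(509.1), 50), (np.float64(516.4), np.float64(519.6), 38)]
-32 [(np.float64(482.3), np.float64(484.9), 23), (np.float64(492.4), np.float64(508.9), 51), (np.float64(516.6), np.float64(519.3), 39)]
-28 [(np.float64(482.5), np.float64(484.8), 21), (np.float64(492.0), np.float64(509.1), 51), (np.float64(516.3), np.float64(519.5), 42)]
-24 [(np.float64(482.3), np.float64(484.8), 36), (np.float64(493.1), np.float64(508.8), 52), (np.float64(516.3), np.float64(519.4), 40)]
-20 [(np.float64(483.1), np.float64(484.9), 41), (np.float64(492.2), np.float64(509.2), 56), (np.float64(515.7), np.float64(519.5), 44)]
-16 [(np.float64(482.1), np.float64(485.2), 46), (np.float64(492.4), np.float64(509.1), 148), (np.float64(516.8), np.float64(519.6), 44)]
-12 [(np.float64(482.6), np.float64(485.1), 45), (np.float64(493.2), np.float64(508.8), 96), (np.float64(516.5), np.float64(51
[... 3126 characters left out ...]
np.float64(479.5), 211), (np.float64(527.5), np.float64(529.3), 209)]
-32 [(np.float64(476.9), np.float64(479.3), 215), (np.float64(527.3), np.float64(529.3), 213)]
-28 [(np.float64(476.9), np.float64(479.5), 217), (np.float64(527.5), np.float64(529.2), 221)]
-24 [(np.float64(476.6), np.float64(479.9), 234), (np.float64(527.3), np.float64(529.4), 224)]
-20 [(np.float64(473.0), np.float64(480.0), 236), (np.float64(521.5), np.float64(529.3), 247)]
-16 [(np.float64(471.8), np.float64(479.5), 537), (np.float64(521.8), np.float64(529.7), 751)]
plate
-52 [(np.float64(519.6), np.float64(520.5), 45)]
-48 [(np.float64(519.2), np.float64(521.3), 135)]
-44 [(np.float64(480.2), np.float64(521.1), 2403)]
```

The clip spacing (90 mm), the jaw gap symmetry and the guard offset (112 mm) all check out. Now the seat in world coordinates, plus the file from w1.

Run:
```python
from h import *
R=Rseat(); seat=R@[.501,.1805,-.1685]; print('seat',seat)
z=np.load('pics/w1.npz'); im,d=z['im'],z['d']; c=manip.calibration('wrist'); c['extrinsics']=z['E']
hsv=cv2.cvtColor(im,cv2.COLOR_RGB2HSV)
vv,uu=np.mgrid[0:420,0:560]; uv=np.c_[uu.ravel(),vv.ravel()]
P=dep(c,uv,d).reshape(420,560,3)
b=np.zeros((420,560),bool); b[218:370,296:382]=1
m=b&(P[...,2]>.006)&(P[...,2]<.04)&(d>0)
n,l,st,ce=cv2.connectedComponentsWithStats(m.astype(np.uint8)); k=1+np.argmax(st[1:,4]); m=l==k
W=P[m];H=hsv[m]; print(st[k], W[:,2].max())
# ridge: cylinder axis fit on handle
hd=(H[:,1]>110); 
mu=W[hd][:,:2].mean(0); ax=np.array([-.25,.97])
for i in range(4):
    ax/=np.linalg.norm(ax); nn=np.array([-ax[1],ax[0]])
    t=(W[:,:2]-mu)@ax; w=(W[:,:2]-mu)@nn
    bt=[];bw=[]
    for a in np.arange(np.percentile(t,2),np.percentile(t,98)-.008,.008):
        s=(t>=a)&(t<a+.008)&(W[:,2]>.011)
        if s.sum()>15: bt.append(a+.004); bw.append((np.percentile(w[s],1)+np.percentile(w[s],99))/2)
    k,o=np.polyfit(bt,bw,1); mu=mu+o*nn; ax=ax+k*nn
print('yaw',np.degrees(np.arctan2(-ax[0],ax[1])))
for a in np.arange(t.min(),t.max(),.006):
    s=(t>=a)&(t<a+.006)
    if s.sum()>3: print(round(a*1000), 'S',np.median(H[s][:,1]),'H',np.median(H[s][:,0]),'zmax',np.percentile(W[s][:,2],95).round(4),'w',np.percentile(w[s],[1,99]).round(4), mu+ax*a)
```

```text
seat [0.53129654 0.08600372 0.14933468]
[ 304  231   76  136 2551] 0.028050419643579128
yaw 15.039843472508997
-75 S 165.0 H 20.0 zmax 0.0264 w [-0.015   0.0144] [ 0.60404654 -0.28069964]
-69 S 164.0 H 18.5 zmax 0.0258 w [-0.0142  0.0143] [ 0.6024896  -0.27490517]
-63 S 161.0 H 13.0 zmax 0.0248 w [-0.0118  0.0129] [ 0.60093266 -0.2691107 ]
-57 S 161.0 H 13.0 zmax 0.0254 w [-0.012   0.0124] [ 0.59937571 -0.26331622]
-51 S 161.0 H 13.0 zmax 0.0256 w [-0.0119  0.012 ] [ 0.59781877 -0.25752175]
-45 S 162.0 H 13.0 zmax 0.0254 w [-0.0117  0.0123] [ 0.59626182 -0.25172728]
-39 S 161.0 H 13.0 zmax 0.0256 w [-0.0121  0.0119] [ 0.59470488 -0.2459328 ]
-33 S 161.5 H 13.0 zmax 0.0251 w [-0.012   0.0124] [ 0.59314794 -0.24013833]
-27 S 161.0 H 13.0 zmax 0.0251 w [-0.0116  0.0125] [ 0.59159099 -0.23434386]
-21 S 161.0 H 13.0 zmax 0.025 w [-0.0112  0.0115] [ 0.59003405 -0.22854938]
-15 S 161.0 H 13.0 zmax 0.0255 w [-0.0115  0.0119] [ 0.5884771  -0.22275491]
-9 S 161.0 H 13.0 zmax 0.0252 w [-0.0111  0.0121] [ 0.58692016 -0.21696043]
-3 S 161.0 H 13.0 zmax 0.0252 w [-0.0121  0.0121] [ 0.58536321 -0.2
[... 895 characters left out ...]
56667988 -0.14163228]
75 S 2.0 H 120.0 zmax 0.0164 w [-0.0085  0.0089] [ 0.56512294 -0.1358378 ]
81 S 2.0 H 120.0 zmax 0.0168 w [-0.0087  0.009 ] [ 0.563566   -0.13004333]
87 S 2.0 H 120.0 zmax 0.0166 w [-0.0087  0.009 ] [ 0.56200905 -0.12424886]
93 S 2.0 H 120.0 zmax 0.0168 w [-0.0086  0.009 ] [ 0.56045211 -0.11845438]
99 S 2.0 H 120.0 zmax 0.0167 w [-0.0085  0.0091] [ 0.55889516 -0.11265991]
105 S 3.0 H 120.0 zmax 0.0168 w [-0.0088  0.0092] [ 0.55733822 -0.10686544]
111 S 2.0 H 120.0 zmax 0.0166 w [-0.0085  0.0089] [ 0.55578128 -0.10107096]
117 S 2.0 H 120.0 zmax 0.0166 w [-0.0086  0.0087] [ 0.55422433 -0.09527649]
123 S 3.0 H 113.0 zmax 0.0165 w [-0.0086  0.0089] [ 0.55266739 -0.08948201]
```

Seat z reads 0.1493 against 0.150 given, and handle width and height are as described. I'll hover over the handle at (0.586, -0.2146) with tool y at yaw 105°.

```bash
python3 -c "
from h import *
rel([.5863,-.2146,.10],Rdown(105))"
```

```text
shift mm [ 169.5 -308.4  105.2] turn [-4.56e-01 -1.00e-04  3.00e-04]
```

{"api": "jog_arm", "payload": {
  "plan": [
    [5,-36,12,-0.06,0,0,1],
    [15,-73,25,-0.12,0,0,1],
    [30,-108,37,-0.18,0,0,1],
    [46,-144,49,-0.24,0,0,1],
    [62,-180,61,-0.3,0,0,1],
    [78,-215,73,-0.36,0,0,1],
    [94,-250,85,-0.42,0,0,1],
    [110,-285,97,-0.456,0,0,1]
  ]
}}

```text
t: 2.92
tcp_pos: [0.5829, -0.1914, 0.1587]
orientation: [[0.0, -0.262, 0.965], [-0.0, 0.965, 0.262], [-1.0, -0.0, 0.0]]
wrist_force: [0.3, -0.1, 0.3]
grip_width: 0.0852
```

```bash
python3 -c "
from h import *
rel([.5863,-.2146,.10],Rdown(105))
rel([.5863,-.2146,.004],Rdown(105))"
```

```text
shift mm [ 58.8 -23.3  -2.9] turn [0.003  0.0002 0.0003]
shift mm [154.8 -23.3  -2.9] turn [0.003  0.0002 0.0003]
```

{"api": "jog_arm", "payload": {
  "plan": [
    [25,-12,-2,0.003,0,0,1],
    [50,-23,-3,0.003,0,0,1],
    [75,-23,-3,0.003,0,0,1],
    [85,-23,-3,0.003,0,0,1],
    [90,-23,-3,0.003,0,0,1],
    [90,-23,-3,0.003,0,0,1],
    [90,-23,-3,0.003,0,0,1],
    [90,-23,-3,0.003,0,0,1]
  ]
}}

```text
t: 3.58
tcp_pos: [0.5878, -0.2115, 0.0711]
orientation: [[0.003, -0.259, 0.966], [-0.001, 0.966, 0.259], [-1.0, -0.002, 0.002]]
wrist_force: [-0.5, -0.1, -0.3]
grip_width: 0.0855
```

Run:
```python
from h import *
c=manip.calibration('wrist'); im,d=manip.grab_frame('wrist'); save('w3.png',im); np.savez('pics/w3.npz',im=im,d=d,E=c['extrinsics'])
s=manip.read_state(); print(s['joints'].round(1)); rel([.5863,-.2146,.004],Rdown(105))
```

```text
[-26.6  34.3 -11.1  44.4  -0.   48.5]
shift mm [67.1 -2.5 -2.4] turn [-0.0001  0.0022  0.0019]
```

View pics/w3.png

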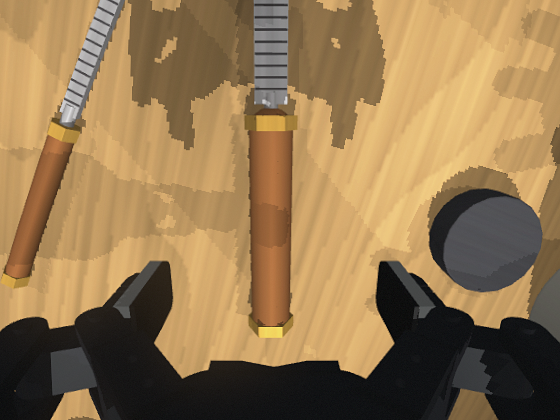

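The file lies centred between the fingers (handle axis at column ~271, finger centre ~274). The slim file is at (40,190), and the steel block at (485,245) is near the right finger, so I'll check that clearance.

Run:
```python
from h import *
z=np.load('pics/w3.npz'); c=manip.calibration('wrist'); c['extrinsics']=z['E']
s=manip.read_state()
B=onz(c,[(430,240),(487,245),(541,235)],.022); 
F=onz(c,[(250,130),(293,130),(251,320),(289,320),(248,115),(298,115),(252,332),(293,332)],.013)
for X in (B,F): print(X.round(4)); print(((X-s['tcp_pos'])@s['orientation']*1000).round(1))
```

```text
[[ 0.6786 -0.1935  0.022 ]
 [ 0.7145 -0.1875  0.022 ]
 [ 0.7457 -0.1728  0.022 ]]
[[ 49.3  -6.   92.2]
 [ 49.4  -9.5 128.4]
 [ 49.4  -3.3 162.4]]
[[ 0.5592 -0.1602  0.013 ]
 [ 0.5827 -0.1539  0.013 ]
 [ 0.5896 -0.2796  0.013 ]
 [ 0.614  -0.2731  0.013 ]
 [ 0.5562 -0.1525  0.013 ]
 [ 0.5831 -0.1452  0.013 ]
 [ 0.5925 -0.2886  0.013 ]
 [ 0.6192 -0.2814  0.013 ]]
[[ 57.9  57.1 -14.5]
 [ 58.   57.1   9.8]
 [ 58.2 -66.2 -16. ]
 [ 58.2 -66.2   9.2]
 [ 57.9  65.3 -15.5]
 [ 58.   65.4  12.5]
 [ 58.2 -75.5 -15.5]
 [ 58.2 -75.5  12. ]]
```

{"api": "jog_arm", "payload": {
  "plan": [
    [15,-1,-1,0,0,0,1],
    [30,-3,-2.5,0,0.002,0.002,1],
    [45,-3,-2.5,0,0.002,0.002,1],
    [58,-3,-2.5,0,0.002,0.002,1],
    [63,-3,-2.5,0,0.002,0.002,1],
    [66,-3,-2.5,0,0.002,0.002,1],
    [66,-3,-2.5,0,0.002,0.002,1],
    [66,-3,-2.5,0,0.002,0.002,1]
  ]
}}

```text
t: 4.3
tcp_pos: [0.5857, -0.2151, 0.0043]
orientation: [[-0.001, -0.258, 0.966], [0.001, 0.966, 0.258], [-1.0, 0.001, -0.001]]
wrist_force: [-1.1, 0.4, -0.2]
grip_width: 0.0855
```

Run:
```python
from h import *
rel([.5863,-.2146,.004],Rdown(105))
```

```text
shift mm [0.3 0.3 0.7] turn [-0.0005 -0.0009 -0.001 ]
```

Now I close the gripper with a firm squeeze.

{"api": "jog_arm", "payload": {
  "plan": [
    [0,0,0,0,0,0,-1],
    [0,0,0,0,0,0,-1],
    [0,0,0,0,0,0,-1],
    [0,0,0,0,0,0,-1],
    [0,0,0,0,0,0,-1],
    [0,0,0,0,0,0,-1],
    [0,0,0,0,0,0,-1],
    [0,0,0,0,0,0,-1]
  ],
  "squeeze": 90
}}

```text
t: 4.97
tcp_pos: [0.5853, -0.215, 0.0039]
orientation: [[-0.002, -0.258, 0.966], [0.001, 0.966, 0.258], [-1.0, 0.002, -0.001]]
wrist_force: [0.1, 1.7, 5.7]
grip_width: 0.0215
```

{"api": "jog_arm", "payload": {
  "plan": [
    [0,0,0,0,0,0,-1],
    [-5,0,0,0,0,0,-1],
    [-12,0,0,0,0,0,-1],
    [-24,0,0,0,0,0,-1],
    [-36,0,0,0,0,0,-1],
    [-48,0,0,0,0,0,-1],
    [-60,0,0,0,0,0,-1],
    [-60,0,0,0,0,0,-1]
  ]
}}

```text
t: 5.63
tcp_pos: [0.5872, -0.216, 0.067]
orientation: [[0.002, -0.258, 0.966], [-0.001, 0.966, 0.258], [-1.0, -0.002, 0.002]]
wrist_force: [-0.1, 0.3, -1.6]
grip_width: 0.0222
```

Run:
```python
from h import *
c=manip.calibration('wrist'); im,d=manip.grab_frame('wrist'); save('w4.png',im); np.savez('pics/w4.npz',im=im,d=d,E=c['extrinsics'])
im,d=manip.grab_frame('scene'); save('s4.png',cv2.resize(im[100:300,150:430],None,fx=2.8,fy=2.8))
s=manip.read_state(); print(s)
```

```text
{'t': 5.7333, 'joints': array([-2.69570882e+01,  3.48668761e+01, -1.12486258e+01,  4.39308112e+01,
        8.53471969e-03,  4.80893894e+01]), 'joint_vel': array([ 0.00971183,  1.33159911, -1.26886746, -0.43240669,  0.01054096,
        0.03061397]), 'joint_efforts': array([ 1.28710427e-02, -5.64272261e+01,  2.34964389e+01,  6.50266162e-02,
        1.25344709e-02,  1.10858268e-04]), 'tcp_pos': array([ 0.58581356, -0.21531202,  0.06434652]), 'orientation': array([[-6.52962802e-04, -2.58035142e-01,  9.66135311e-01],
       [ 4.99202222e-04,  9.66135313e-01,  2.58035479e-01],
       [-9.99999662e-01,  6.50784464e-04, -5.02038705e-04]]), 'wrist_force': array([ 0.50258942, -1.04464993, -2.57440871]), 'moment': array([-0.01254346,  0.00351591,  0.02078312]), 'grip_width': 0.022016384545032894}
```

View pics/w4.png

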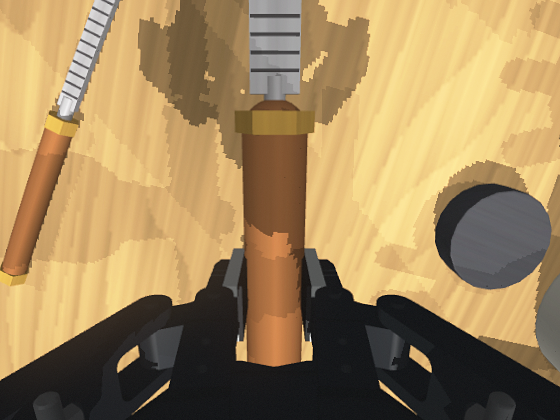

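View pics/s4.png

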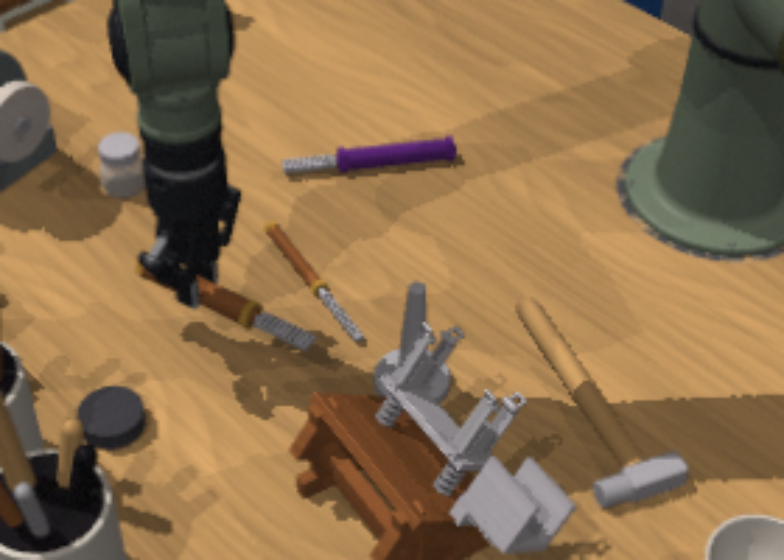

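The file is lifted and held, with the handle between the pads (columns 245–305). Now I measure its pose in the tool frame.

```bash
cat > held.py <<'E'
from h import *
import sys
def held(npz,E,p,Rt,verbose=True):
    z=np.load(npz); im,d=z['im'],z['d']; c=manip.calibration('wrist'); c['extrinsics']=E
    hsv=cv2.cvtColor(im,cv2.COLOR_RGB2HSV)
    vv,uu=np.mgrid[0:420,0:560]; uv=np.c_[uu.ravel(),vv.ravel()]
    P=(dep(c,uv,d)-p)@Rt*1000; P=P.reshape(420,560,3)
    b=np.zeros((420,560),bool); b[0:360,220:330]=1
    m=b&(d>0)&(P[...,0]<15)&(P[...,0]>-40)
    wood=m&(hsv[...,1]>110)&(hsv[...,0]<17); brass=m&(hsv[...,0]>=17)&(hsv[...,0]<28)&(hsv[...,1]>120); grey=m&(hsv[...,1]<40)&(vv<100)
    W=P[wood]; B=P[brass]; G=P[grey]
    print('brass y',np.percentile(B[:,1],[2,50,98]).round(1),'x top',np.percentile(B[:,0],3).round(1), 'z',np.percentile(B[:,2],[2,98]).round(1))
    if len(G): print('blade y',np.percentile(G[:,1],[1,99]).round(1),'x',np.median(G[:,0]).round(1),'z',np.percentile(G[:,2],[1,50,99]).round(1))
    for a in range(10,60,6):
        s=W[(W[:,1]>=a)&(W[:,1]<a+6)]
        if len(s)<30: continue
        # circle fit r=12.5 on x,z
        from scipy.optimize import least_squares
        f=least_squares(lambda q:np.hypot(s[:,0]-q[0],s[:,2]-q[1])-12.5,[np.percentile(s[:,0],3)+12.5,0],loss='soft_l1')
        print('y',a+3,'axis x,z',f.x.round(2),'rms',np.sqrt(np.mean(f.fun**2)).round(2),len(s))
if __name__=='__main__':
    s=manip.read_state(); held('pics/w4.npz',np.load('pics/w4.npz')['E'],s['tcp_pos'],s['orientation'])
E
python3 held.py
```

```text
brass y [42.1 63.2 67.2] x top -24.7 z [-13.7  14.4]
blade y [ 71.7 103.9] x -13.6 z [-8.4  0.5  9.1]
y 13 axis x,z [-10.87   0.11] rms 0.46 865
y 19 axis x,z [-10.82   0.15] rms 0.46 894
y 25 axis x,z [-10.78   0.16] rms 0.49 915
y 31 axis x,z [-10.76   0.13] rms 0.51 961
y 37 axis x,z [-10.72   0.17] rms 0.47 985
y 43 axis x,z [-10.69   0.18] rms 0.52 1027
y 49 axis x,z [-10.67   0.2 ] rms 0.49 1072
y 55 axis x,z [-10.63   0.17] rms 0.51 1107
y 61 axis x,z [-10.62   0.19] rms 0.53 187
```

```bash
cat >> h.py <<'E'
SEAT=np.array([.5313,.0860,.1495]); RS=Rseat(); FT=np.array([-.0109,-.0005,.0001])
RT=np.c_[-RS[:,2],RS[:,1],RS[:,0]]
def tgt(h,dx=0,dy=0): return SEAT+RS@np.array([dx,dy,h])-RT@FT
E
python3 - <<'E'
from h import *
s=manip.read_state(); p0,R0=s['tcp_pos'],s['orientation']
print(tgt(.08),RT)
Rm=Ro.from_matrix(R0).as_matrix()
rel([.57,-.17,.26],R0)
p1=np.array([.57,-.17,.26])
rel(tgt(.08)+[0,0,.03],RT,p1,R0)
E
```

```text
[0.49232669 0.09366129 0.20604605] [[ 5.64153419e-01  1.80519145e-01  8.05694581e-01]
 [-1.03541528e-01  9.83571471e-01 -1.47872627e-01]
 [-8.19152044e-01 -6.93889390e-18  5.73576436e-01]]
shift mm [-195.6   48.    -3.7] turn [0. 0. 0.]
shift mm [ 24.1 274.8  -7. ] turn [ 0.4284 -0.6014 -0.1356]
```

{"api": "jog_arm", "payload": {
  "plan": [
    [-15,2,0,0,0,0,-1],
    [-40,8,0,0,0,0,-1],
    [-70,16,-1,0,0,0,-1],
    [-100,24,-2,0,0,0,-1],
    [-130,32,-3,0,0,0,-1],
    [-160,40,-4,0,0,0,-1],
    [-185,46,-4,0,0,0,-1],
    [-196,48,-4,0,0,0,-1]
  ]
}}

```text
t: 6.4
tcp_pos: [0.5702, -0.1695, 0.2626]
orientation: [[0.001, -0.259, 0.966], [0.0, 0.966, 0.259], [-1.0, -0.0, 0.001]]
wrist_force: [0.8, -0.3, -1.4]
grip_width: 0.0225
```

Run:
```python
from h import *
rel(tgt(.08)+[0,0,.03],RT)
```

```text
shift mm [ 26.5 274.4  -7.1] turn [ 0.4293 -0.5996 -0.1354]
```

{"api": "jog_arm", "payload": {
  "plan": [
    [0,30,-1,0.05,-0.07,-0.015,-1],
    [0,66,-2,0.105,-0.147,-0.033,-1],
    [2,102,-3,0.16,-0.224,-0.05,-1],
    [6,138,-4,0.216,-0.302,-0.068,-1],
    [11,174,-5,0.272,-0.38,-0.086,-1],
    [16,210,-6,0.328,-0.458,-0.103,-1],
    [21,246,-7,0.385,-0.538,-0.121,-1],
    [26,274,-7,0.429,-0.6,-0.135,-1]
  ]
}}

```text
t: 7.07
tcp_pos: [0.4887, 0.0942, 0.2323]
orientation: [[0.563, 0.183, 0.806], [-0.102, 0.983, -0.152], [-0.82, 0.003, 0.572]]
wrist_force: [1.4, 1.6, -1.4]
grip_width: 0.0219
```

Run:
```python
from h import *
rel(tgt(.08),RT)
```

```text
shift mm [ 23.6   0.  -12.1] turn [-0.0039 -0.0015 -0.0009]
```

{"api": "jog_arm", "payload": {
  "plan": [
    [8,0,-5,-0.004,0,0,-1],
    [18,0,-12,-0.004,0,0,-1],
    [28,0,-12,-0.004,0,0,-1],
    [35,0,-12,-0.004,0,0,-1],
    [42,0,-12,-0.004,0,0,-1],
    [44,0,-12,-0.004,0,0,-1],
    [44,0,-12,-0.004,0,0,-1],
    [44,0,-12,-0.004,0,0,-1]
  ]
}}

```text
t: 7.73
tcp_pos: [0.507, 0.0899, 0.1908]
orientation: [[0.561, 0.179, 0.808], [-0.103, 0.984, -0.146], [-0.821, -0.001, 0.57]]
wrist_force: [-0.1, 0.3, -0.3]
grip_width: 0.0221
```

Run:
```python
from h import *
c=manip.calibration('wrist'); s=manip.read_state(); im,d=manip.grab_frame('wrist'); save('w5.png',im); np.savez('pics/w5.npz',im=im,d=d,E=c['extrinsics'],p=s['tcp_pos'],R=s['orientation'])
im,d=manip.grab_frame('scene'); save('s5.png',cv2.resize(im[150:320,200:400],None,fx=3.5,fy=3.5)); np.savez('pics/s5.npz',im=im,d=d)
rel(tgt(.05),RT)
s=manip.read_state(); print(s['joints'].round(1), s['wrist_force'])
```

```text
shift mm [ 9.2  0.9 -3.9] turn [ 0.0025 -0.003  -0.0004]
[  7.9  -1.  -54.3   3.2 -10.3 105.1] [ 1.13522228  0.31149981 -0.43201423]
```

View pics/w5.png

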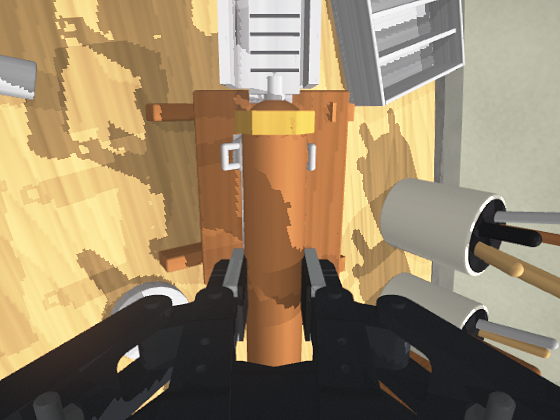

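View pics/s5.png

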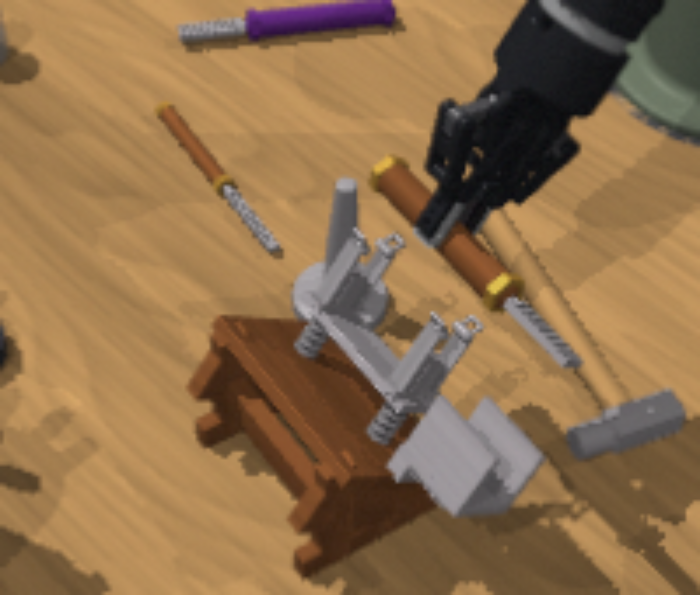

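The file is above the clips. Clip_b's ears show on both sides, at (231,157) and (312,157), with the guard at the top. I'll measure the lateral offset in this same picture.

Run:
```python
from h import *
from held import held
z=np.load('pics/w5.npz'); held('pics/w5.npz',z['E'],z['p'],z['R'])
im,d=z['im'],z['d']; c=manip.calibration('wrist'); c['extrinsics']=z['E']
hsv=cv2.cvtColor(im,cv2.COLOR_RGB2HSV)
vv,uu=np.mgrid[0:420,0:560]; uv=np.c_[uu.ravel(),vv.ravel()]
P=((dep(c,uv,d)-z['p'])@z['R']*1000).reshape(420,560,3)
g=(d>0)&(hsv[...,1]<50)
def st(t,r0,r1,c0,c1,lo,hi):
    b=np.zeros_like(g); b[r0:r1,c0:c1]=1; m=b&g&(P[...,0]>lo)&(P[...,0]<hi); Q=P[m]
    print(t,len(Q),'x',np.percentile(Q[:,0],[1,50,99]).round(1),'y',np.percentile(Q[:,1],[1,50,99]).round(1),'z',np.percentile(Q[:,2],[1,50,99]).round(1))
st('earL',140,175,215,245,-10,45); st('earR',140,175,302,325,-10,45)
st('guardL',5,80,212,245,30,100); st('guardR',5,80,300,325,30,100)
# predicted seat in tool frame
print(((SEAT-z['p'])@z['R']*1000).round(1), 'clipb',((SEAT+RS@[0,.045,.02]-z['p'])@z['R']*1000).round(1),'guard',((SEAT+RS@[0,.112,-.015]-z['p'])@z['R']*1000).round(1))
# z spread of walls per y
for r in range(5,80,10):
    for lab,c0,c1 in (('L',212,245),('R',300,325)):
        m=g[r,c0:c1]&(P[r,c0:c1,0]>30); Q=P[r,c0:c1][m]; print(r,lab,Q[:,1].mean().round(1) if len(Q) else None,Q[:,2].min().round(1) if len(Q) else None,Q[:,2].max().round(1) if len(Q) else None, np.percentile(Q[:,0],5).round(1) if len(Q) else None)
print(z['p'])
```

```text
brass y [59.9 63.8 67.5] x top -22.9 z [-15.1  13.1]
blade y [ 72.4 104.6] x -11.9 z [-9.7 -1.1  7.8]
y 13 axis x,z [-8.97 -1.25] rms 0.51 845
y 19 axis x,z [-8.94 -1.17] rms 0.48 866
y 25 axis x,z [-8.92 -1.25] rms 0.5 906
y 31 axis x,z [-8.92 -1.23] rms 0.52 950
y 37 axis x,z [-8.93 -1.21] rms 0.5 977
y 43 axis x,z [-8.9  -1.17] rms 0.49 1024
y 49 axis x,z [-8.89 -1.21] rms 0.49 1069
y 55 axis x,z [-8.85 -1.15] rms 0.53 1083
y 61 axis x,z [-8.85 -1.15] rms 0.55 306
earL 507 x [26.3 31.5 38.8] y [38.4 45.6 52.7] z [-27.3 -22.1 -17.7]
earR 184 x [26.1 27.7 30. ] y [39.1 45.5 51.9] z [15.4 17.2 19.1]
guardL 1350 x [61.1 63.3 98.9] y [ 85.3 105.7 128.8] z [-31.7 -26.8 -25.5]
guardR 1200 x [61.  63.  98.4] y [ 85.4 105.3 128.5] z [18.1 19.8 24.1]
[48.   0.6 -3.3] clipb [28.  45.6 -3.3] guard [ 63.  112.6  -3. ]
5 L 128.5 -31.4 -20.6 61.8
5 R 126.9 16.4 23.7 60.7
15 L 122.8 -31.5 -20.7 62.0
15 R 121.4 16.6 23.8 61.5
25 L 117.2 -31.7 -20.8 61.2
25 R 118.3 16.8 49.2 61.5
35 L 111.6 -31.8 -20.9 61.7
35 R 110.4 16.9 24.1 62.0
45 L 105.9 -31.4 -21.0 62.3
45 R 105.1 16.3 24.3 61.7
55 L 100.2 -31.6 -21.2 62.2
55 R 99.5 16.3 24.0 61.8
65 L 94.4 -31.6 -21.2 62.2
65 R 93.8 16.5 24.0 61.7
75 L 89.0 -51.9 -21.3 62.1
75 R 88.1 16.7 24.1 61.9
[0.5069774  0.08988012 0.19079426]
```

From this picture the handle axis is 2.7 mm up-slope of the clip/guard centre line (-1.2 vs -3.9). It is 1 mm short along y and sits about 57 mm above the seat. I'll correct laterally and advance to about h=27.

{"api": "jog_arm", "payload": {
  "plan": [
    [0,1,-1.5,0,0,0,-1],
    [0,1,-2.8,0,0,0,-1],
    [6,1,-2.8,0,0,0,-1],
    [14,1,-2.8,0,0,0,-1],
    [22,1,-2.8,0,0,0,-1],
    [28,1,-2.8,0,0,0,-1],
    [30,1,-2.8,0,0,0,-1],
    [30,1,-2.8,0,0,0,-1]
  ]
}}

```text
t: 8.5
tcp_pos: [0.5215, 0.0884, 0.1636]
orientation: [[0.56, 0.178, 0.809], [-0.103, 0.984, -0.145], [-0.822, -0.002, 0.569]]
wrist_force: [-0.9, 0.0, -1.1]
grip_width: 0.0218
```

```bash
cat > look.py <<'E'
from h import *
from held import held
import sys
n=sys.argv[1]
c=manip.calibration('wrist'); s=manip.read_state(); im,d=manip.grab_frame('wrist'); save(n+'.png',im); np.savez(f'pics/{n}.npz',im=im,d=d,E=c['extrinsics'],p=s['tcp_pos'],R=s['orientation'])
f=f'pics/{n}.npz'
z=np.load(f); held(f,z['E'],z['p'],z['R'])
hsv=cv2.cvtColor(im,cv2.COLOR_RGB2HSV)
vv,uu=np.mgrid[0:420,0:560]; uv=np.c_[uu.ravel(),vv.ravel()]
c['extrinsics']=z['E']
P=((dep(c,uv,d)-z['p'])@z['R']*1000).reshape(420,560,3)
g=(d>0)&(hsv[...,1]<50)
def st(t,y0,y1,z0,z1,lo,hi):
    m=g&(P[...,0]>lo)&(P[...,0]<hi)&(P[...,1]>y0)&(P[...,1]<y1)&(P[...,2]>z0)&(P[...,2]<z1); Q=P[m]
    if len(Q): print(t,len(Q),'x',np.percentile(Q[:,0],[1,50,99]).round(1),'y',np.percentile(Q[:,1],[1,50,99]).round(1),'z',np.percentile(Q[:,2],[1,50,99]).round(1))
st('clipb L',35,57,-35,-14,-30,60);st('clipb R',35,57,12,32,-30,60)
st('guardL',85,130,-40,-14,-10,100); st('guardR',85,130,11,40,-10,100)
print('pushN',s['wrist_force']@RS[:,2],s['wrist_force'], 'file h', ((s['tcp_pos']+s['orientation']@FT-SEAT)@RS*1000).round(1))
rel(tgt(0),RT)
E
python3 look.py w6
```

```text
brass y [59.9 63.8 67.5] x top -22.8 z [-15.2  13.1]
blade y [ 72.4 104.5] x -11.9 z [-9.8 -1.1  7.8]
y 13 axis x,z [-8.95 -1.28] rms 0.46 836
y 19 axis x,z [-8.95 -1.22] rms 0.46 895
y 25 axis x,z [-8.93 -1.22] rms 0.48 934
y 31 axis x,z [-8.92 -1.19] rms 0.49 950
y 37 axis x,z [-8.9  -1.22] rms 0.57 1006
y 43 axis x,z [-8.93 -1.16] rms 0.58 1028
y 49 axis x,z [-8.89 -1.24] rms 0.5 1047
y 55 axis x,z [-8.83 -1.18] rms 0.52 1101
y 61 axis x,z [-8.86 -1.24] rms 0.56 308
clipb L 716 x [-4.2  0.7 56. ] y [37.8 45.6 51.7] z [-23.6 -19.1 -15. ]
clipb R 874 x [-4.3  2.2 58.8] y [36.8 45.7 52.9] z [12.7 17.4 23.2]
guardL 2506 x [30.8 49.3 76.3] y [ 85.3 104.  128.1] z [-28.  -22.1 -15.9]
guardR 2781 x [30.5 57.5 76.2] y [ 85.3 104.4 128.3] z [14.3 22.  27.6]
pushN -0.42227184651865834 [-0.85376781  0.02458681 -1.10659998] file h [-0.1  0.1 28.2]
shift mm [28.6 -0.2  0. ] turn [ 0.0031 -0.0047 -0.0002]
```

View pics/w6.png

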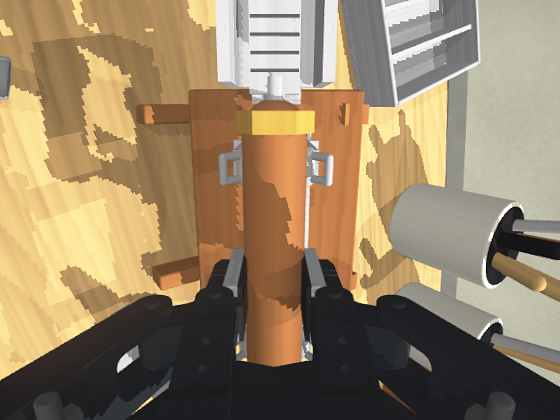

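The push axis is aligned except for about 1 mm: the handle axis is at z=-1.2 and the clip/guard centre at -0.2. I'll shift +1 mm, then start pushing gently (contact expected about 5 mm ahead).

{"api": "jog_arm", "payload": {
  "plan": [
    [0,0,1,0.003,-0.004,0,-1],
    [2,0,1,0.003,-0.004,0,-1],
    [4,0,1,0.003,-0.004,0,-1],
    [6,0,1,0.003,-0.004,0,-1],
    [8,0,1,0.003,-0.004,0,-1],
    [10,0,1,0.003,-0.004,0,-1],
    [12,0,1,0.003,-0.004,0,-1],
    [12,0,1,0.003,-0.004,0,-1]
  ]
}}

```text
t: 9.22
tcp_pos: [0.5287, 0.0873, 0.1548]
orientation: [[0.564, 0.18, 0.806], [-0.103, 0.984, -0.148], [-0.82, 0.0, 0.573]]
wrist_force: [-2.9, 0.3, 1.8]
grip_width: 0.0219
```

```bash
sed -i 's/FT=np.array(.*/FT=np.array([-.0089,-.0005,-.0012])/' h.py; python3 look.py w7
```

```text
brass y [59.9 63.8 67.5] x top -23.1 z [-15.1  13.1]
blade y [ 72.4 104.5] x -12.1 z [-9.7 -1.1  7.8]
y 13 axis x,z [-9.   -1.23] rms 0.51 835
y 19 axis x,z [-9.04 -1.23] rms 0.49 880
y 25 axis x,z [-8.99 -1.23] rms 0.5 922
y 31 axis x,z [-9.03 -1.23] rms 0.5 926
y 37 axis x,z [-9.   -1.19] rms 0.54 981
y 43 axis x,z [-9.06 -1.2 ] rms 0.5 1035
y 49 axis x,z [-9.02 -1.17] rms 0.51 1052
y 55 axis x,z [-9.04 -1.19] rms 0.54 1092
y 61 axis x,z [-9.   -1.23] rms 0.5 308
clipb L 1004 x [-10.6  -3.9  53.6] y [36.5 45.5 53.8] z [-24.6 -19.4 -14.3]
clipb R 947 x [-10.6  -4.4  53.1] y [36.6 45.4 52.8] z [12.2 16.9 22.2]
guardL 2984 x [19.4 47.4 65.1] y [ 85.4 102.8 125.2] z [-29.4 -23.5 -15.2]
guardR 2757 x [19.3 41.8 64.9] y [ 85.5 102.7 125.1] z [13.5 20.5 26.2]
pushN 3.1036461862040285 [-2.88134921  0.31242581  1.76496432] file h [-0.4  0.4 14.8]
shift mm [14.9 -0.3  0.4] turn [ 0.0004 -0.0006 -0.0007]
```

Contact made and centred: guard centre -1.6, clip centre -1.2, handle -1.2. The cradle has sunk about 5 mm, with a push of about 3–4 N. I continue in small steps.

{"api": "jog_arm", "payload": {
  "plan": [
    [1,0,0,0,0,0,-1],
    [2,0,0,0,0,0,-1],
    [3,0,0,0,0,0,-1],
    [4,0,0,0,0,0,-1],
    [5,0,0,0,0,0,-1],
    [6,0,0,0,0,0,-1],
    [7,0,0,0,0,0,-1],
    [8,0,0,0,0,0,-1]
  ]
}}

```text
t: 9.93
tcp_pos: [0.5332, 0.0865, 0.1486]
orientation: [[0.564, 0.18, 0.806], [-0.103, 0.984, -0.147], [-0.819, 0.0, 0.573]]
wrist_force: [-7.0, 1.7, 3.8]
grip_width: 0.0218
```

```bash
python3 look.py w8 | grep -v rms; python3 -c "
from h import *
im,d=manip.grab_frame('scene'); save('s8.png',cv2.resize(im[180:320,230:380],None,fx=4,fy=4))"
```

```text
brass y [59.9 63.8 67.5] x top -23.0 z [-15.2  13.1]
blade y [ 72.4 107.2] x -12.0 z [-23.5  -0.4  21.7]
clipb L 1067 x [-11.4  -4.6  52.4] y [36.6 45.7 54.3] z [-25.  -19.5 -14.3]
clipb R 1004 x [-11.3  -4.9  51.8] y [36.5 45.2 52.7] z [12.1 17.  22.5]
guardL 3197 x [11.7 42.6 57.4] y [ 85.3 101.8 123.1] z [-29.5 -23.7 -14.7]
guardR 2893 x [11.6 35.8 57.2] y [ 85.3 101.6 123.1] z [12.9 20.2 26. ]
pushN 7.2442089667388725 [-6.98305965  1.67430248  3.82265072] file h [-0.2  0.3  7.1]
shift mm [ 7.  -0.3  0.2] turn [ 0.0004 -0.0002 -0.0006]
```

View pics/s8.png

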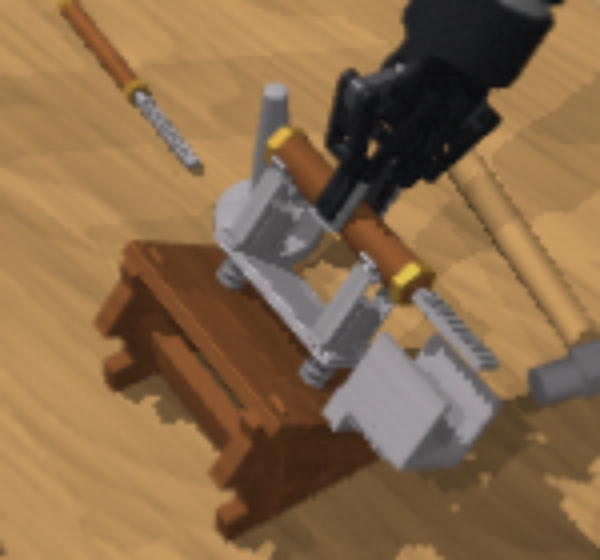

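Handle in both clips' mouths at (375,265) and (285,170). Sink is about 12 mm, push about 7–8 N, no snap yet.

{"api": "jog_arm", "payload": {
  "plan": [
    [1,0,0,0,0,0,-1],
    [2,0,0,0,0,0,-1],
    [3,0,0,0,0,0,-1],
    [4,0,0,0,0,0,-1],
    [5,0,0,0,0,0,-1],
    [6,0,0,0,0,0,-1],
    [6,0,0,0,0,0,-1],
    [6,0,0,0,0,0,-1]
  ]
}}

```text
t: 10.7
tcp_pos: [0.5365, 0.0859, 0.1439]
orientation: [[0.564, 0.18, 0.806], [-0.103, 0.984, -0.147], [-0.819, 0.0, 0.574]]
wrist_force: [-8.7, 0.8, 6.7]
grip_width: 0.0219
```

```bash
python3 look.py w9 | grep -v rms
```

```text
brass y [59.9 63.8 67.5] x top -23.0 z [-15.2  13. ]
blade y [ 72.4 106.3] x -11.9 z [-10.   -0.4  20.9]
clipb L 1145 x [-12.2  -5.2  51.8] y [36.5 45.6 54.2] z [-25.4 -19.7 -14.2]
clipb R 1081 x [-12.2  -5.6  51. ] y [36.4 45.3 52.9] z [12.1 17.2 23.1]
guardL 3334 x [ 5.8 38.2 51.5] y [ 85.3 101.1 121.5] z [-29.5 -23.7 -14.3]
guardR 3038 x [ 5.7 31.5 51.5] y [ 85.3 100.7 121.5] z [12.5 20.2 26. ]
pushN 10.499407787706016 [-8.67072717  0.79752355  6.7450367 ] file h [-0.2  0.4  1.3]
shift mm [ 1.3 -0.4  0.2] turn [ 0.0004  0.     -0.0007]
```

{"api": "jog_arm", "payload": {
  "plan": [
    [1,0,0,0,0,0,-1],
    [2,0,0,0,0,0,-1],
    [3,0,0,0,0,0,-1],
    [4,0,0,0,0,0,-1],
    [4,0,0,0,0,0,-1],
    [4,0,0,0,0,0,-1],
    [4,0,0,0,0,0,-1],
    [4,0,0,0,0,0,-1]
  ]
}}

```text
t: 11.42
tcp_pos: [0.5387, 0.0855, 0.1407]
orientation: [[0.564, 0.18, 0.806], [-0.103, 0.984, -0.147], [-0.819, 0.0, 0.574]]
wrist_force: [-10.1, 1.5, 8.9]
grip_width: 0.0219
```

```bash
python3 look.py w10 | grep -v rms
```

```text
brass y [59.9 63.9 67.5] x top -23.0 z [-15.2  13. ]
blade y [ 72.4 106.1] x -11.9 z [-10.   -0.4  20.5]
clipb L 1184 x [-12.6  -5.8  51. ] y [36.3 45.6 54.1] z [-25.5 -19.7 -14.2]
clipb R 1125 x [-12.9  -6.1  49.4] y [36.4 45.3 52.6] z [12.1 17.4 23.4]
guardL 3407 x [ 2.  34.5 47.6] y [ 85.4 100.5 120.6] z [-29.5 -23.7 -14.3]
guardR 3123 x [ 2.  28.2 47.5] y [ 85.4 100.1 120.4] z [12.3 20.1 26. ]
pushN 13.14246894101164 [-10.05637873   1.47090495   8.93219861] file h [-0.2  0.4 -2.5]
shift mm [-2.5 -0.4  0.2] turn [ 0.0005  0.0002 -0.0007]
```

{"api": "jog_arm", "payload": {
  "plan": [
    [0.5,0,0,0,0,0,-1],
    [1,0,0,0,0,0,-1],
    [1.5,0,0,0,0,0,-1],
    [2,0,0,0,0,0,-1],
    [2.5,0,0,0,0,0,-1],
    [3,0,0,0,0,0,-1],
    [3,0,0,0,0,0,-1],
    [3,0,0,0,0,0,-1]
  ]
}}

```text
t: 12.13
tcp_pos: [0.5404, 0.0853, 0.1383]
orientation: [[0.564, 0.18, 0.806], [-0.103, 0.984, -0.147], [-0.819, 0.0, 0.574]]
wrist_force: [-10.9, 0.9, 9.1]
grip_width: 0.0219
```

```bash
python3 look.py w11 | grep -v rms
```

```text
brass y [59.9 63.9 67.5] x top -23.0 z [-15.2  13.1]
blade y [ 72.4 105.9] x -11.9 z [-10.   -0.4  20.4]
clipb L 1329 x [-14.8  -7.6  49. ] y [36.3 45.4 54.2] z [-26.3 -19.8 -14.1]
clipb R 1261 x [-14.7  -7.8  48.4] y [36.2 45.3 53. ] z [12.2 17.5 24.1]
guardL 3456 x [-1.  31.  44.7] y [ 85.3  99.9 119.7] z [-29.6 -23.7 -14.3]
guardR 3212 x [-1.  25.8 44.7] y [ 85.3  99.7 119.6] z [12.1 20.1 26.1]
pushN 13.667496557345807 [-10.8714047    0.92238045   9.08116118] file h [-0.2  0.4 -5.5]
shift mm [-5.5 -0.4  0.2] turn [ 0.0006  0.0002 -0.0008]
```

The jaws are opening: handle 14 mm above the seat now, and the push has levelled off near 14 N. Sink is about 21 mm. I'll take another 2 mm.

{"api": "jog_arm", "payload": {
  "plan": [
    [0.5,0,0,0,0,0,-1],
    [1,0,0,0,0,0,-1],
    [1.5,0,0,0,0,0,-1],
    [2,0,0,0,0,0,-1],
    [2,0,0,0,0,0,-1],
    [2,0,0,0,0,0,-1],
    [2,0,0,0,0,0,-1],
    [2,0,0,0,0,0,-1]
  ]
}}

```text
t: 12.85
tcp_pos: [0.5415, 0.085, 0.1367]
orientation: [[0.564, 0.18, 0.806], [-0.103, 0.984, -0.147], [-0.819, 0.0, 0.574]]
wrist_force: [-10.5, 1.9, 9.2]
grip_width: 0.0221
```

```bash
python3 look.py w12 | grep -v rms
```

```text
brass y [59.9 63.9 67.5] x top -23.0 z [-15.2  13.1]
blade y [ 72.4 106.4] x -11.9 z [-10.   -0.4  20.4]
clipb L 1333 x [-14.8  -7.7  49. ] y [36.4 45.6 54.1] z [-26.2 -19.8 -14.1]
clipb R 1267 x [-14.9  -7.9  48.5] y [36.3 45.2 53. ] z [12.1 17.5 24.2]
guardL 3480 x [-2.9 28.8 42.7] y [ 85.4  99.8 119.1] z [-29.6 -23.7 -14.2]
guardR 3254 x [-2.9 24.2 42.6] y [ 85.3  99.5 119.1] z [12.  20.1 26. ]
pushN 13.686920263103813 [-10.49833217   1.88556026   9.24006299] file h [-0.2  0.4 -7.5]
shift mm [-7.4 -0.4  0.2] turn [ 0.0006  0.0003 -0.0007]
```

{"api": "jog_arm", "payload": {
  "plan": [
    [0.5,0,0,0,0,0,-1],
    [1,0,0,0,0,0,-1],
    [1.5,0,0,0,0,0,-1],
    [2,0,0,0,0,0,-1],
    [2,0,0,0,0,0,-1],
    [2,0,0,0,0,0,-1],
    [2,0,0,0,0,0,-1],
    [2,0,0,0,0,0,-1]
  ]
}}

```text
t: 13.57
tcp_pos: [0.543, 0.0848, 0.1348]
orientation: [[0.564, 0.18, 0.806], [-0.103, 0.984, -0.148], [-0.819, 0.001, 0.574]]
wrist_force: [-5.6, 1.6, 3.4]
grip_width: 0.0217
```

```bash
python3 look.py w13 | grep -v rms;  python3 -c "
from h import *
im,d=manip.grab_frame('scene'); save('s13.png',cv2.resize(im[180:320,230:380],None,fx=4,fy=4))"
```

```text
brass y [59.9 63.8 67.5] x top -23.1 z [-15.1  13. ]
blade y [ 72.4 106.4] x -12.1 z [-9.9 -0.4 20.3]
clipb L 1523 x [-29.8 -23.1  33.9] y [36.2 46.3 56.1] z [-25.1 -19.1 -14.1]
clipb R 1288 x [-29.9 -23.7  34.2] y [36.8 46.1 55.7] z [12.1 16.5 21.8]
guardL 3562 x [-5.3 27.1 40.5] y [ 85.3  99.4 118.5] z [-29.8 -23.9 -14.2]
guardR 3286 x [-5.2 21.9 40.4] y [ 85.3  99.1 118.5] z [11.7 20.  25.9]
pushN 6.177344809177068 [-5.64185859  1.63186297  3.4493052 ] file h [-0.1  0.5 -9.8]
shift mm [-9.8 -0.5  0. ] turn [ 0.0003  0.0001 -0.001 ]
```

View pics/s13.png

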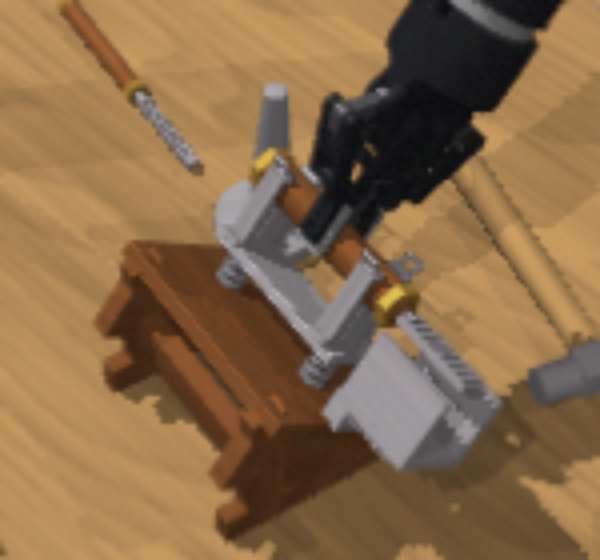

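View pics/w13.png

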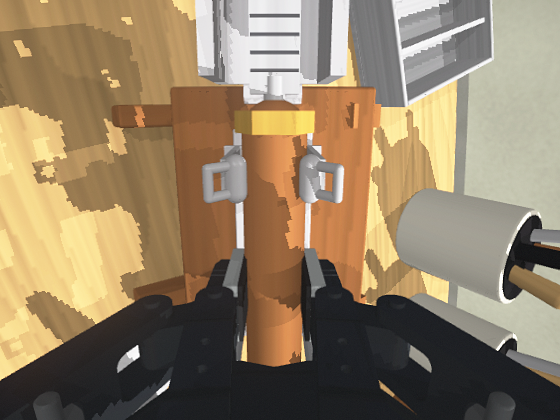

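The push dropped from 13.7 to 6 N and the handle is down on the seat (clip_b ears at (223,180) and (325,180) closed above it). The scene view shows it deep in both clips. I stop pushing by easing back about 10 mm so the cradle comes up.

{"api": "jog_arm", "payload": {
  "plan": [
    [-1,0,0,0,0,0,-1],
    [-2.5,0,0,0,0,0,-1],
    [-4,0,0,0,0,0,-1],
    [-5.5,0,0,0,0,0,-1],
    [-7,0,0,0,0,0,-1],
    [-8.5,0,0,0,0,0,-1],
    [-10,0,0,0,0,0,-1],
    [-10,0,0,0,0,0,-1]
  ]
}}

```text
t: 14.33
tcp_pos: [0.5374, 0.0858, 0.143]
orientation: [[0.564, 0.18, 0.806], [-0.103, 0.984, -0.148], [-0.819, 0.001, 0.574]]
wrist_force: [-1.1, 0.9, -2.3]
grip_width: 0.0216
```

```bash
python3 look.py w14 | grep -v rms;  python3 -c "
from h import *
im,d=manip.grab_frame('scene'); save('s14.png',cv2.resize(im[180:320,230:380],None,fx=4,fy=4))"
```

```text
brass y [59.9 63.8 67.5] x top -23.1 z [-15.2  13. ]
blade y [ 72.4 106.6] x -12.0 z [-9.9 -0.4 20.7]
clipb L 1553 x [-29.8 -23.   34. ] y [36.6 46.5 56. ] z [-25.3 -19.2 -14.1]
clipb R 1302 x [-29.9 -23.5  34. ] y [36.8 46.2 55.7] z [12.1 16.5 21.7]
guardL 3402 x [ 4.8 38.  50.3] y [ 85.3 100.9 121.3] z [-29.8 -24.  -14.4]
guardR 3019 x [ 4.6 29.6 50.2] y [ 85.3 100.5 121.1] z [12.4 19.9 25.7]
pushN -1.222379802648884 [-1.05394673  0.9195599  -2.33434087] file h [0.1 0.4 0.1]
shift mm [ 0.1 -0.4  0. ] turn [ 0.0002 -0.     -0.0007]
```

View pics/s14.png

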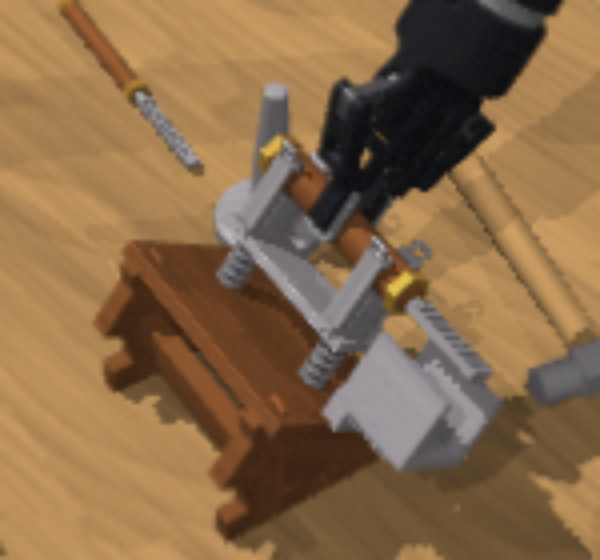

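The cradle followed the handle up, the push is about zero, and both clips hold (at (285,155) and (380,250)). Now I let go, then withdraw straight back.

{"api": "jog_arm", "payload": {
  "plan": [
    [0,0,0,0,0,0,0],
    [0,0,0,0,0,0,0.2],
    [0,0,0,0,0,0,0.5],
    [0,0,0,0,0,0,0.8],
    [0,0,0,0,0,0,1],
    [0,0,0,0,0,0,1],
    [0,0,0,0,0,0,1],
    [0,0,0,0,0,0,1]
  ],
  "squeeze": 40
}}

```text
t: 15.1
tcp_pos: [0.5377, 0.0857, 0.1432]
orientation: [[0.565, 0.18, 0.805], [-0.103, 0.984, -0.148], [-0.819, 0.0, 0.574]]
wrist_force: [-0.4, -0.1, 0.4]
grip_width: 0.0853
```

{"api": "jog_arm", "payload": {
  "plan": [
    [-3,0,0,0,0,0,1],
    [-8,0,0,0,0,0,1],
    [-20,0,0,0,0,0,1],
    [-35,0,0,0,0,0,1],
    [-55,0,0,0,0,0,1],
    [-75,0,0,0,0,0,1],
    [-95,0,0,0,0,0,1],
    [-110,0,0,0,0,0,1]
  ]
}}

```text
t: 15.77
tcp_pos: [0.4747, 0.0972, 0.2348]
orientation: [[0.566, 0.18, 0.805], [-0.103, 0.984, -0.148], [-0.818, 0.001, 0.575]]
wrist_force: [0.4, 0.6, 0.6]
grip_width: 0.085
```

```bash
cat > fin.py <<'E'
from h import *
c=manip.calibration('wrist'); im,d=manip.grab_frame('wrist'); save('wf.png',im); np.savez('pics/wf.npz',im=im,d=d,E=c['extrinsics'])
z=np.load('pics/wf.npz')
im2,d2=manip.grab_frame('scene'); save('sf.png',cv2.resize(im2[180:320,230:380],None,fx=4,fy=4))
c['extrinsics']=z['E']; hsv=cv2.cvtColor(im,cv2.COLOR_RGB2HSV)
vv,uu=np.mgrid[0:420,0:560]; uv=np.c_[uu.ravel(),vv.ravel()]
P=((dep(c,uv,d)-SEAT)@RS*1000).reshape(420,560,3)
near=(d>0)&(abs(P[...,0])<40)&(P[...,2]>-50)&(P[...,2]<30)&(abs(P[...,1])<160)
wood=near&(hsv[...,1]>110)&(hsv[...,0]<17)&(P[...,2]>-5); W=P[wood]
from scipy.optimize import least_squares
for a in range(-60,60,15):
    s=W[(W[:,1]>=a)&(W[:,1]<a+15)]
    if len(s)<30: continue
    f=least_squares(lambda q:np.hypot(s[:,0]-q[0],s[:,1]*0+s[:,2]-q[1])-12.5,[0,0],loss='soft_l1'); print('y',a+7,'x,z',f.x.round(2),len(s))
B=P[near&(hsv[...,0]>=17)&(hsv[...,0]<28)&(hsv[...,1]>120)&(P[...,2]>-5)]
for s in (B[B[:,1]>0],B[B[:,1]<0]): 
    if len(s): print('collar y',np.percentile(s[:,1],[2,98]).round(1))
G=near&(hsv[...,1]<50)
for y0,t in ((-45,'a'),(45,'b')):
    for sg in (-1,1):
        Q=P[G&(abs(P[...,1]-y0)<9)&(P[...,0]*sg>8)&(P[...,2]>0)]
        if len(Q): print('clip',t,sg,'top z',np.percentile(Q[:,2],[50,99]).round(1),'x',np.percentile(Q[:,0],[1,99]).round(1))
pl=P[G&(abs(P[...,1])<30)&(P[...,2]<-30)]; 
if len(pl): print('plate z',np.percentile(pl[:,2],[10,50,90]).round(1))
gu=P[G&(P[...,1]>85)&(P[...,1]<140)&(abs(P[...,0])>18)]; print('guard top z',np.percentile(gu[:,2],[50,95,99]).round(1) if len(gu) else None)
s=manip.read_state(); print(s['t'],s['wrist_force'],s['grip_width'])
E
python3 fin.py
```

```text
y -53 x,z [-1.43  0.22] 453
y -38 x,z [-1.32  0.16] 544
y -23 x,z [-1.37  0.19] 611
y -8 x,z [-1.38  0.23] 640
y 7 x,z [-1.36  0.23] 679
y 22 x,z [-1.34  0.21] 731
y 37 x,z [-1.37  0.27] 654
y 52 x,z [-1.28  0.21] 693
collar y [60.9 68.1]
collar y [-67.7 -59.4]
clip a -1 top z [13.9 21.3] x [-23.4 -10.2]
clip a 1 top z [14.1 21.2] x [ 9.  22.4]
clip b -1 top z [14.2 21.1] x [-23.8 -10. ]
clip b 1 top z [14.4 21.9] x [ 8.8 22.2]
plate z [-43.1 -42.2 -41.4]
guard top z [-15.  -13.5 -13.1]
15.8667 [0.0960771  0.07865215 0.30619952] 0.08522117154705053
```

View pics/wf.png

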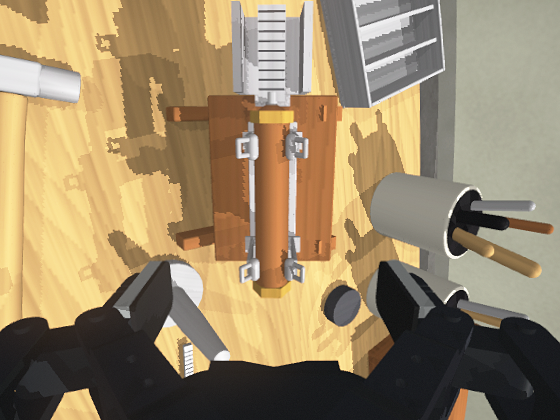

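View pics/sf.png

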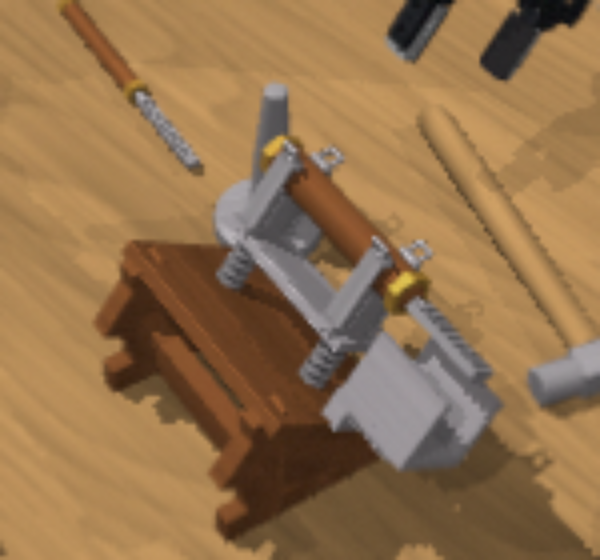

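The file is seated in both clips: handle axis x about -0.7 mm relative to the clip centres, z +0.2 mm, y about +0.3 mm. The cradle plate is at -42 mm (fully up), the gripper is open and clear, and the wrist force is about zero. I'm handing it in.

```bash
python3 -c "
from workcell import manip
print(manip.close_job())"
```

```text
the job is handed in; nothing more can be done
None
```

The thick-handled file is back in the rack, held by both clips with its blade over the guard channel, and I handed the job in at about 16 s. The hand-in reports no verdict, so this rests on my own checks.

- **What I did:** I gripped the file by its handle, lined it up over the clips in the wrist camera, and pushed squarely in small steps. The push peaked at about 14 N, with the cradle sunk about 23 mm by camera estimate. It then fell to 6 N as the clips snapped. I eased back until the push was about zero, opened the gripper and withdrew straight back.
- **Seating:** the handle centre is within about 1 mm of the seat up the slope, 0.2 mm along the normal and 0.3 mm along the handle. It is parallel to the seat, with all four clip ears closed over it.
- **Cradle and gripper:** the cradle is fully up. The gripper is clear and the wrist force is near zero.
- **Other tools:** the slim file and mandrel looked unmoved in the last pictures. I did not measure the other tools again.
- **Disagreements:**
  - The first reading of the file's position in the gripper was about 2 mm off because the arm was still settling. I corrected it from later pictures before pushing.
  - The wrist force read about 2 N lower than the cradle's sink would suggest, so I watched the sink as well as the force.

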